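# Lay a tall bottle down on the shaker against its stop

### The arm

A 7-joint arm with a two-finger parallel gripper is mounted at the origin on the work surface. World frame = base frame: x ahead of the robot, y to its left, z up, the work surface at z = 0. Lengths are in m, angles in rad, forces in N, time in s.
With the tool pointing down it reaches from about 0.4 to 0.85 m from the base axis. Payload 10.4 kg.
Tool frame: the origin (TCP) lies on the centre line of the jaws, within the pads' length; the fingertips stand 22 mm ahead of it and the grasp point (between the pads) lies 3 mm ahead of it; z points along the fingers, y is the direction in which the jaws open and shut (so a half turn about z gives the same grasp; the last joint's range is limited). The gripper opens to 85 mm and grips with 20 to 120 N. Pads are 22 mm wide; open, the fingers measure 114 mm over their backs; the gripper's body (76 mm by 85 mm) begins 54 mm behind the grasp point. The pads swing forward as they close: fully open they stand 13 mm farther back than shut.
Start: joints at [1.322, 0.332, -0.065, 1.46, 0.022, 1.35, -0.088], TCP at [0.14, -0.609, 0.253] pointing down, gripper open.
Joint ranges: [-2.6, 2.6], [-0.5, 2.12], [-1.47, 1.34], [0.16, 2.42], [-1.27, 4.41], [0.06, 2.06], [-2.6, 2.6]. Speed limits (rad/s): [2.22, 2.22, 2.79, 2.79, 3.14, 3.14, 3.14].

### API

Orientations are given as a unit quaternion [x, y, z, w].
In Python, from workcell import manip gives the robot as it stands. The module is installed in compiled form; this text tells all that it offers.
- The arm moves only by the shell command python3 -m crank 'ROWS' [FORCE]. ROWS is JSON, a list of rows, each a list of 3 entries, a list of its own where there are three numbers: the opening, from -1 (shut) to 1 (fully open), then the shift along the tool's x, y, z normalised to -1 to 1, where 1 is 80 mm, then the turn, a rotation vector about the tool's x, y, z normalised to -1 to 1, where 1 is pi/4 rad. In form: [[jaw, [tx, ty, tz], [ax, ay, az]], ...]. A call has exactly 5 rows; each row shifts and turns the commanded pose from where the row before left it, along the tool's axes as they then stand; what a row does not reach is not made up. A row lasts 1/10 s, in which the tool goes at most 50 mm and 8.59 degrees, less where a joint would pass 70% of its speed; a pose out of reach is approached as far as the arm can. A call with a number of a shift or a turn outside -1 to 1 is refused whole. A call with a gripper value outside its range is refused whole. The fingers move at their own pace and stop on an object; FORCE is the grip in N (left out, the last holds). Time passes only in rows, so rows that do not move let the fingers close, or fill a call up. It gives the time, the measured TCP pose, the force and the opening at its end, in the units of the state.
- manip.get_obs(): the state, without advancing time (a new reading comes with each control period).
- manip.camera(name): name is "scene" or "top" or "wrist"; returns the picture (400x640x3 uint8, blue, green, red); there is no depth.
- manip.camera_info(name): a dict with "K" (3x3 intrinsics, pixels), "camera_from_world" (4x4, takes a point from world to camera coordinates); the wrist camera has in their place "mount" (4x4, takes a point from camera to tool coordinates, whose origin is the TCP and whose axes are the flange's). Camera axes: x right, y down, z forward; pixel columns grow to the right and rows downward; lengths in m; the calibration is good to about 2 mm. A picture is of the moment at which its call begins: read the wrist's pose just before it. camera_info takes no time and is no camera call.
- manip.hand_in(): hands the job in, once; it reports no verdict.
The state is a dict: "clock": time; "joint_pos": joint angles; "joint_velocities": joint speeds; "tau": joint torques, N m; "position": TCP position; "ee_rot": TCP orientation; "ft_force": force on the tool from outside, world axes, zero at the start; "torque": the same for the moment, N m; "grip_width": opening from 0.0 (shut) to 1.0 (fully open).
Only numpy, scipy, OpenCV 4.12 (cv2) and the standard library are available. Lean on these libraries where they do the work, as an engineer would, in place of code of your own. Each camera call takes 0.05 s, during which the arm holds its last target.

### The job

The tall square bottle standing on the shaker is to be shaken lying down. Without gripping or lifting it, tip it with the fingers away from the stop bar and let it down gently onto its side on the mat, never letting it fall; then push it softly along the mat until its base rests flat against the stop bar with the cap pointing away from the bar. Leave the small jar on the shaker and the things on the bench where they are, and finish clear of everything.

Things in the scene. Friction and masses are not known exactly. Their poses are not given: they have to be found in the camera images.
- bottle: Tall square off-white bottle, closed, 0.22-0.45 kg, upright on the mat at the start, its +y side 5-35 mm from the stop bar and within 0.2 rad of square to it. Body 76 x 76 x 130 mm high, sloping shoulder up to 151 mm, neck 28 mm and round grey cap 34 mm in diameter, cap from 156 to 190 mm. Origin: centre of the base's underside. z: from base to cap; x, y: square to the flat sides.
- cap_top (a point): Centre of the flat top of the bottle's cap, 190 mm from the base along the bottle's z. With the bottle lying down, its axis is 38 mm and the cap's underside 21 mm above the mat. The bottle counts as dropped if it ever turns faster than 4 rad/s: about what a free fall of the cap through the last 20 mm gives.
- bottle_mid (a point): Centre of the bottle's square body, on its axis, 65 mm from the base; the centre of mass lies within 10 mm of it. Tipped over a lower edge the bottle passes its balance point at about 0.5 rad and from there would fall by itself; held back at the cap it comes down with the hand. Finger forces on it over 35 N in all count as gripping.
- shaker: Flat-bed shaker, off, fixed to the bench: grey housing, aluminium platform, x -150 to 150 and y -200 to 150 mm, with a black rubber mat; mat top 75 mm above the bench. Origin: at bench height, 130 mm from the stop bar's face. +y points to the stop bar (the robot's left), -y is the way to tip the bottle; yaw -0.6 to 0.15 rad.
- stop (a point): Foot of the face of the stop bar, at the middle of its length, at the height of the mat. The bar is a steel bar 280 mm long along the shaker's x, 12 mm thick and 30 mm high above the mat; its flat face looks to the shaker's -y and lies at y = 130 mm of the shaker.
- jar: Small screw-top jar 38 mm in diameter and 55 mm high, standing on the mat near the stop bar on the robot's side; origin: centre of its underside. To be left alone.
- tube_rack: White rack 100 x 200 mm with six capped tubes, 115 mm high, on the bench to the left; origin: centre of its underside. To be left alone.
- beaker: Glass beaker 72 mm in diameter and 90 mm high, on the bench to the left; origin: centre of its underside. To be left alone.
- flask: Amber bottle 60 mm in diameter and 85 mm high, on the bench to the right of the shaker; origin: centre of its underside. To be left alone.
There are look-alikes about, which are no part of the job. Of the things like the bottle, leave any that is red; of the rest the larger one is meant.

How it is judged:
On the way:
1. the bottle has been let down onto its side on the shaker (angle between bottle's own z axis and vertical above 1.45 rad and contact force between bottle and shaker above 0.5 N), for 0.2 s.
At the end, for the whole second after the job is handed in: The bottle lies on its side on the mat (axis level within 0.1 rad), at rest, its base against the stop bar (base centre within 8 mm of the bar's face, axis square to the bar within 0.10 rad) and its cap pointing away from the bar (angle between bottle's own z axis and vertical between 1.47 and 1.67 rad and y of bottle in the frame of shaker between 0.122 and 0.134 m and angle between the z axis of bottle and the y axis of shaker, either way round below 0.1 rad and y of cap_top in the frame of shaker below 0 m and x of bottle in the frame of shaker between -0.14 and 0.14 m and z of bottle_mid in the frame of shaker between 0.105 and 0.121 m and linear speed of bottle below 0.02 m/s); the robot touches nothing.
It fails at once if the bottle is dropped: it turns faster than 4 rad/s (angular speed of bottle above 4 rad/s).
It fails at once if the bottle is lifted (its middle over 95 mm above the mat) or carried (fingers hold it with no weight on the shaker) (z of bottle_mid in the frame of shaker above 0.17 m or (contact force between bottle and shaker below 0.02 N and contact force between the fingers and bottle above 2 N)).
It fails at once if the bottle is laid down other than away from the stop bar (angle between bottle's own z axis and vertical above 1.2 rad and y of cap_top in the frame of shaker above 0 m).
It fails at once if the bottle is gripped or shoved with more than 35 N (contact force between the fingers and bottle above 35 N).
It fails at once if the jar, tube rack, beaker or flask is moved by more than 15 mm (distance of any of jar, tube_rack, beaker, flask from where it was at the start of the episode above 0.015 m).
It also fails if it takes over 69 s, if anything falls off the work surface, if the arm or the gripper's body presses on something with over 40 N, if the wrist force passes 120 N, or if a joint passes its speed limit or range.

## Working session

There is one attempt and no reset: what is moved stays moved. The work goes in short steps, Python scripts to look and compute and a shell command to move; the robot and the scene stay as the last step left them, time stands still between calls to the robot, and variables do not carry over. Pictures are saved under pics/ and viewed, and the job is handed in when it is done.

```bash
mkdir -p pics; python3 - <<'E'
from workcell import manip
import cv2
o=manip.get_obs();print(o)
for n in("scene","top","wrist"):
    cv2.imwrite(f"pics/a_{n}.png",manip.camera(n)); print(n,manip.camera_info(n))
E
```

```text
{'clock': 0.0, 'joint_pos': array([ 1.32239417,  0.3328883 , -0.06466044,  1.46092081,  0.02161068,
        1.34987471, -0.08847862]), 'joint_velocities': array([-0.00060598,  0.00012878, -0.00161505,  0.0013327 ,  0.00050596,
        0.00160612,  0.00049351]), 'tau': array([-8.54606897e-04, -6.25454235e+01,  4.88969078e-02, -3.91609704e+01,
        1.62012287e-02,  1.01040822e-02,  9.28453687e-06]), 'position': array([ 0.1398282 , -0.6088224 ,  0.25251533]), 'ee_rot': array([ 9.93632810e-01,  1.12664775e-01, -1.21188534e-04, -6.87263729e-04]), 'ft_force': array([-0.04422613,  0.03461744, -0.64694567]), 'torque': array([0.00480453, 0.01374597, 0.01485494]), 'grip_width': 1.0036720956872964}
scene {'K': array([[450.94335482,   0.        , 322.72405129],
       [  0.        , 450.94335482, 201.46239071],
       [  0.        ,   0.        ,   1.        ]]), 'camera_from_world': array([[ 0.01027073,  0.99984713,  0.01415032, -0.03390858],
       [ 0.66832683,  0.00366219, -0.74385875, -0.25883867],
       [-0.74379685,  0.01709701, -0.66818705,  1.8266213 ],
       [ 0.        ,  0.     
[... 283 characters left out ...]
     [-0.99601264,  0.01721913, -0.08753471,  0.60757044],
       [ 0.08762395,  0.00449667, -0.99614348,  1.21352289],
       [ 0.        ,  0.        ,  0.        ,  1.        ]])}
wrist {'K': array([[338.98050935,   0.        , 317.45660474],
       [  0.        , 338.98050935, 195.73445899],
       [  0.        ,   0.        ,   1.        ]]), 'mount': array([[-1.05220085e-04, -9.56033662e-01, -2.93256928e-01,
         7.42582308e-02],
       [ 9.99999671e-01, -3.36385522e-04,  7.37837069e-04,
        -5.06161867e-04],
       [-8.04044460e-04, -2.93256754e-01,  9.56033383e-01,
        -1.20387927e-01],
       [ 0.00000000e+00,  0.00000000e+00,  0.00000000e+00,
         1.00000000e+00]])}
```

View pics/a_scene.png

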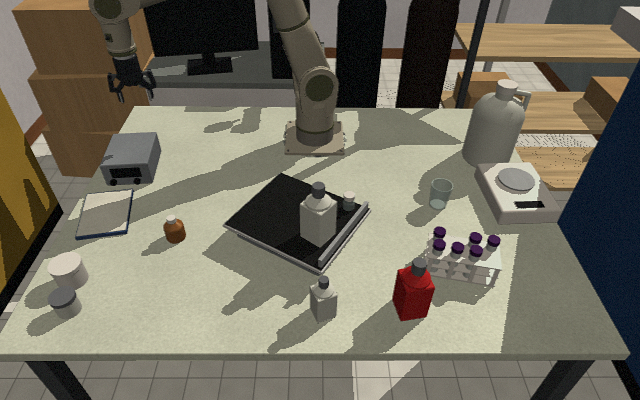

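View pics/a_top.png

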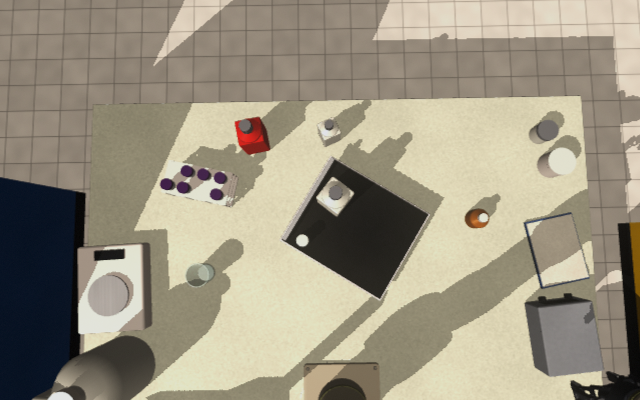

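View pics/a_wrist.png

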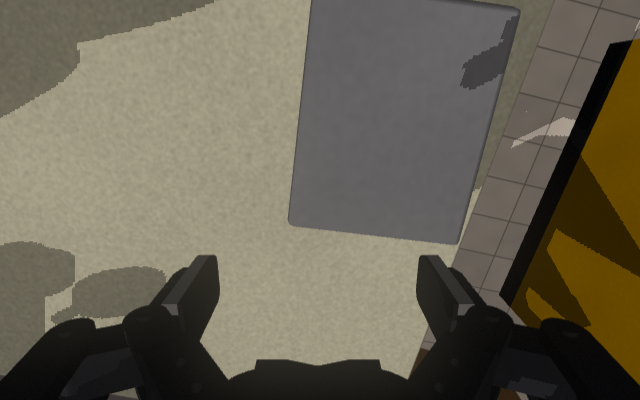

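The bottle, with its grey cap, stands at top-view (335,195) beside the stop bar, which runs from (333,158) to (283,240). The jar is at (302,240), the flask at (477,218) and the beaker at (200,275). The small off-white bottle and the red bottle are off the shaker.

```bash
cat > h.py <<'E'
import numpy as np,cv2
from workcell import manip
def ray(n,uv):
    I=manip.camera_info(n);T=np.array(I["camera_from_world"]);K=np.array(I["K"])
    d=np.linalg.inv(K)@np.array([uv[0],uv[1],1.]);R=T[:3,:3]
    return -R.T@T[:3,3],R.T@d
def onz(n,uv,z):
    c,d=ray(n,uv);return c+d*(z-c[2])/d[2]
def proj(n,p):
    I=manip.camera_info(n);T=np.array(I["camera_from_world"]);K=np.array(I["K"])
    q=K@(T[:3,:3]@np.asarray(p,float)+T[:3,3]);return q[:2]/q[2]
E
python3 - <<'E'
import cv2
a=cv2.imread("pics/a_top.png")[145:310,265:445]
cv2.imwrite("pics/b_top.png",cv2.resize(a,None,fx=3.6,fy=3.6,interpolation=cv2.INTER_NEAREST))
a=cv2.imread("pics/a_scene.png")[165:285,215:385]
cv2.imwrite("pics/b_scene.png",cv2.resize(a,None,fx=4.5,fy=4.5,interpolation=cv2.INTER_NEAREST))
E
```

```text
(no output)
```

View pics/b_top.png

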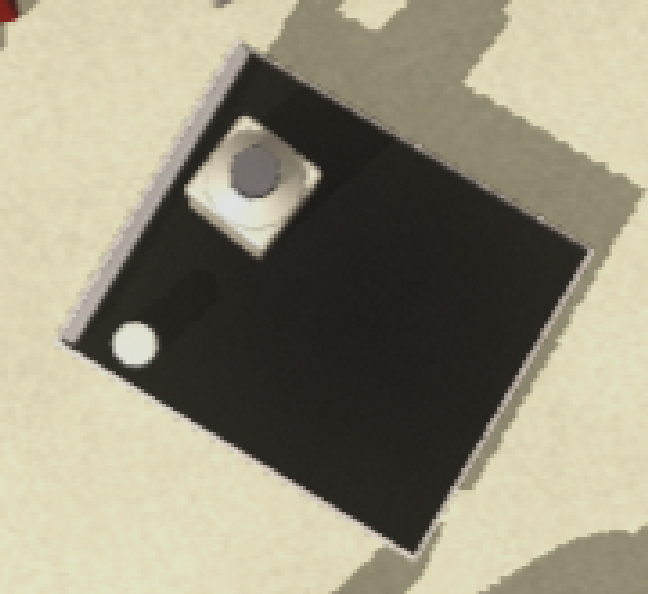

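View pics/b_scene.png

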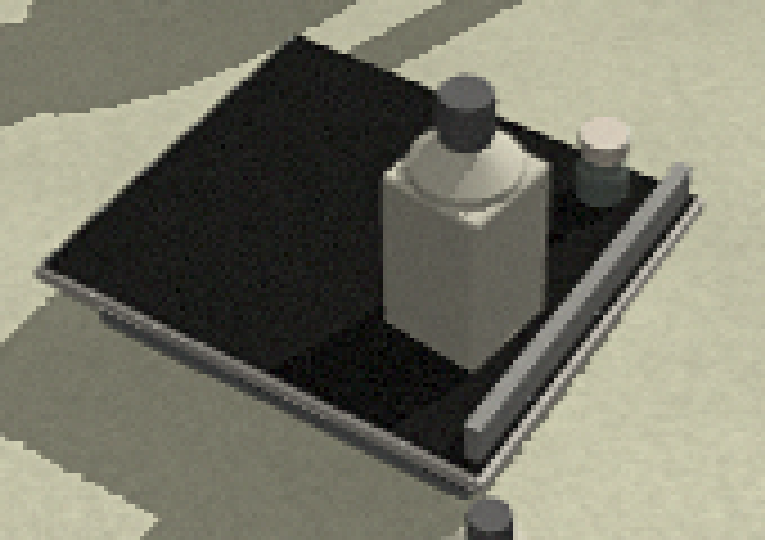

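```bash
python3 - <<'E'
from h import *
f=lambda p:(265+p[0]/3.6-.36,145+p[1]/3.6-.36)
P=[onz("top",f(p),.075)[:2] for p in [(240,42),(62,342),(415,556),(590,250)]]  # (+x,+y)(-x,+y)(-x,-y)(+x,-y)
P=np.array(P);print(P)
ex=(P[0]-P[1]+P[3]-P[2]);ex/=np.linalg.norm(ex)
ey2=(P[0]-P[3]+P[1]-P[2]);ey2/=np.linalg.norm(ey2)
print("yaw x",np.arctan2(ex[1],ex[0]),"from y",np.arctan2(-ey2[0],ey2[1]),np.linalg.norm(P[0]-P[1]),np.linalg.norm(P[0]-P[3]))
yaw=(np.arctan2(ex[1],ex[0])+np.arctan2(-ey2[0],ey2[1]))/2
X=np.array([np.cos(yaw),np.sin(yaw)]);Y=np.array([-X[1],X[0]])
O=P.mean(0)+.025*Y;print("yaw",yaw,"O",O)
S=lambda w:[(w-O)@X,(w-O)@Y]
print("cap top",onz("top",f((256,168)),.265)[:2],S(onz("top",f((256,168)),.265)[:2]))
g=lambda p:(215+p[0]/4.5-.39,165+p[1]/4.5-.39)
print("cap scene",S(onz("scene",g((467,93)),.265)[:2]))
for p in [(248,117),(188,185),(322,175)]: print("sh",S(onz("top",f(p),.205)[:2]))
for p in [(263,257),]: print("sh",S(onz("top",f(p),.205)[:2]),)
for p in [(383,172),(549,165),(472,225)]: print("sh scene",S(onz("scene",g(p),.205)[:2]))
for p in [(472,371),(383,323),(546,310)]: print("base scene",S(onz("scene",g(p),.075)[:2]))
print("barfoot/jar",S(onz("top",f((135,344)),.13)[:2]))
for p in [(466,460),(300,38),(38,272),(470,490),(703,205)]: print("plat scene",S(onz("scene",g(p),.075)[:2]))
for n,p,z in [("top",(477,218),.085),("top",(200,275),.045),("scene",(440,195),.045)]: print(onz(n,p,z)[:2])
E
```

```text
[[ 0.74499984  0.01953763]
 [ 0.49567197  0.17139663]
 [ 0.31688928 -0.11576617]
 [ 0.56445978 -0.26817957]]
yaw x -0.5494460589364719 from y -0.5586277748450195 0.2919341366027955 0.33967028228692686
yaw -0.5540369168907457 O [ 0.54365833 -0.02699268]
cap top [0.6157457  0.01147877] [np.float64(0.0410628681147393), np.float64(0.07064334392816904)]
cap scene [np.float64(0.04274215975864508), np.float64(0.07272851876432601)]
sh [np.float64(0.07750775936841985), np.float64(0.09810250718905211)]
sh [np.float64(0.010753576878430364), np.float64(0.11039831322067484)]
sh [np.float64(0.06817696221769218), np.float64(0.028506378039722335)]
sh [np.float64(-0.006840959879097913), np.float64(0.03509433919889987)]
sh scene [np.float64(0.07175409173121976), np.float64(0.03149065084822386)]
sh scene [np.float64(0.012934754588823663), np.float64(0.11347105358925598)]
sh scene [np.float64(0.08284690857310807), np.float64(0.10136290354522631)]
base scene [np.float64(0.07984938497657879), np.float64(0.10095713323624939)]
base scene [np.float64(0.07464658376819298), np.float64(0.03029454182419767)]
base scene [np.float64(0.00872522752328185), np.float64(0.11400584257180459)]
barfoot/jar [np.float64(-0.11339499368601764), np.float64(0.08760141182752944)]
plat scene [np.float64(0.14358038994651798), np.float64(0.1356926082067208)]
plat scene [np.float64(-0.1398741492769051), np.float64(-0.18565014700508042)]
plat scene [np.float64(0.15641099629184482), np.float64(-0.1888019672191836)]
plat scene [np.float64(0.1619757994867837), np.float64(0.14980639066187101)]
plat scene [np.float64(-0.13574999180965205), np.float64(0.15588378410561832)]
[ 0.54985308 -0.40855133]
[0.39279967 0.42447704]
[0.40282316 0.42037267]
```

```bash
python3 - <<'E'
from h import *
f=lambda p:(265+p[0]/3.6-.36,145+p[1]/3.6-.36)
g=lambda p:(215+p[0]/4.5-.39,165+p[1]/4.5-.39)
yaw=-.554;X=np.array([np.cos(yaw),np.sin(yaw)]);Y=np.array([-X[1],X[0]]);O=np.array([.5437,-.027])
S=lambda w:np.round([(w-O)@X,(w-O)@Y],4)
print("face top edge, top",[S(onz("top",f(p),.105)[:2]) for p in[(251,48),(80,340)]])
print("back top edge, top",[S(onz("top",f(p),.105)[:2]) for p in[(238,42),(65,335)]])
print("back top edge scene",[S(onz("scene",g(p),.105)[:2]) for p in[(478,433),(690,168)]])
print("face top edge scene",[S(onz("scene",g(p),.105)[:2]) for p in[(466,428),(676,163)]])
# dark mat mask
im=cv2.imread("pics/a_top.png");m=((im.max(2)<60)*255).astype(np.uint8);m[:150]=0;m[310:]=0;m[:,:275]=0;m[:,440:]=0
c=max(cv2.findContours(m,0,2)[0],key=cv2.contourArea)
h=cv2.approxPolyDP(cv2.convexHull(c),4,True)[:,0];print(h.tolist());print([S(onz("top",p,.075)[:2]) for p in h])
E
```

```text
face top edge, top [array([0.1416, 0.1321]), array([-0.1344,  0.1288])]
back top edge, top [array([0.1405, 0.1438]), array([-0.1372,  0.1413])]
back top edge scene [array([0.1436, 0.1438]), array([-0.134,  0.144])]
face top edge scene [array([0.1441, 0.1357]), array([-0.1335,  0.1335])]
[[426, 214], [379, 297], [286, 241], [335, 160]]
[array([ 0.1409, -0.1876]), array([-0.1424, -0.1895]), array([-0.1423,  0.1308]), array([0.1427, 0.13  ])]
```

```bash
cat >> h.py <<'E'
from scipy.spatial.transform import Rotation as Rt
# bottle-ish frame: phi = yaw of axis; tool y=+Yb, tilt a = tool z leaning toward +Yb
def toolR(phi,a):
    Xb=np.array([np.cos(phi),np.sin(phi),0]);Yb=np.array([-Xb[1],Xb[0],0]);Z=np.array([0,0,1.])
    z=-Z*np.cos(a)+Yb*np.sin(a);x=-Xb;y=np.cross(z,x)
    return Rt.from_matrix(np.c_[x,y,z])
def plan(p,R,n,p0=None,R0=None):
    o=manip.get_obs()
    p0=o["position"] if p0 is None else p0;R0=Rt.from_quat(o["ee_rot"]) if R0 is None else R0
    w=(R0.inv()*R).as_rotvec()
    for i in range(n):
        Ri=R0*Rt.from_rotvec(w*i/n)
        print(np.round(Ri.inv().apply((np.asarray(p)-p0)/n)/.08,3).tolist(),np.round(w/n/(np.pi/4),3).tolist())
def st():
    o=manip.get_obs();R=Rt.from_quat(o["ee_rot"]).as_matrix()
    print("t",round(o["clock"],2),"p",np.round(o["position"],4),"y",np.round(R[:,1],3),"z",np.round(R[:,2],3),"F",np.round(o["ft_force"],2),"g",round(o["grip_width"],3),"q",np.round(o["joint_pos"],2))
E
python3 - <<'E'
from h import *
plan([.617,.012,.36],toolR(-.70,0),20)
E
```

```text
[0.378, -0.311, -0.067] [-0.0, -0.0, -0.141]
[0.41, -0.268, -0.067] [-0.0, -0.0, -0.141]
[0.437, -0.221, -0.067] [-0.0, -0.0, -0.141]
[0.458, -0.171, -0.067] [-0.0, -0.0, -0.141]
[0.475, -0.12, -0.067] [-0.0, -0.0, -0.141]
[0.485, -0.066, -0.067] [-0.0, -0.0, -0.141]
[0.489, -0.012, -0.067] [-0.0, -0.0, -0.141]
[0.488, 0.042, -0.067] [-0.0, -0.0, -0.141]
[0.48, 0.096, -0.067] [-0.0, -0.0, -0.141]
[0.466, 0.148, -0.067] [-0.0, -0.0, -0.141]
[0.447, 0.199, -0.067] [-0.0, -0.0, -0.141]
[0.423, 0.247, -0.067] [-0.0, -0.0, -0.141]
[0.393, 0.292, -0.067] [-0.0, -0.0, -0.141]
[0.358, 0.334, -0.067] [-0.0, -0.0, -0.141]
[0.319, 0.371, -0.067] [-0.0, -0.0, -0.141]
[0.276, 0.404, -0.067] [-0.0, -0.0, -0.141]
[0.229, 0.432, -0.067] [-0.0, -0.0, -0.141]
[0.18, 0.455, -0.067] [-0.0, -0.0, -0.141]
[0.129, 0.472, -0.067] [-0.0, -0.0, -0.141]
[0.076, 0.483, -0.067] [-0.0, -0.0, -0.141]
```

```bash
python3 -m crank '[[0.6,[0.38,-0.31,-0.15],[0,0,-0.14]],[0.6,[0.41,-0.27,-0.15],[0,0,-0.14]],[0.6,[0.44,-0.22,-0.15],[0,0,-0.14]],[0.6,[0.46,-0.17,-0.15],[0,0,-0.14]],[0.6,[0.475,-0.12,-0.15],[0,0,-0.14]]]' 20
python3 -m crank '[[0.6,[0.485,-0.07,-0.15],[0,0,-0.14]],[0.6,[0.49,-0.01,-0.15],[0,0,-0.14]],[0.6,[0.49,0.04,-0.15],[0,0,-0.14]],[0.6,[0.48,0.1,-0.15],[0,0,-0.14]],[0.6,[0.465,0.15,-0.1],[0,0,-0.14]]]'
python3 -c "
from h import *
st();plan([.617,.012,.36],toolR(-.70,0),10)"
```

```text
clock: 0.65
position: [0.2608, -0.4524, 0.3136]
ee_rot: [0.925, 0.38, -0.0, -0.0]
ft_force: [0.8, -0.9, 0.6]
grip_width: 0.796
clock: 1.15
position: [0.3814, -0.2979, 0.3701]
ee_rot: [0.787, 0.617, -0.0, 0.0]
ft_force: [0.6, -0.6, 0.2]
grip_width: 0.802
t 1.15 p [ 0.3814 -0.2979  0.3701] y [ 0.971 -0.239  0.001] z [ 0.    -0.001 -1.   ] F [ 0.62 -0.59  0.25] g 0.802 q [ 1.    0.   -0.43  1.6   0.    1.54  0.33]
[0.447, 0.193, 0.013] [0.0, 0.0, -0.142]
[0.422, 0.242, 0.013] [0.0, 0.0, -0.142]
[0.393, 0.287, 0.013] [0.0, 0.0, -0.142]
[0.359, 0.329, 0.013] [0.0, 0.0, -0.142]
[0.32, 0.367, 0.013] [0.0, 0.0, -0.142]
[0.277, 0.4, 0.013] [0.0, 0.0, -0.142]
[0.231, 0.428, 0.013] [0.0, 0.0, -0.142]
[0.182, 0.451, 0.013] [0.0, 0.0, -0.142]
[0.131, 0.469, 0.013] [0.0, 0.0, -0.142]
[0.078, 0.48, 0.013] [0.0, 0.0, -0.142]
```

```bash
python3 -m crank '[[0.5,[0.447,0.193,0],[0,0,-0.142]],[0.5,[0.422,0.242,0],[0,0,-0.142]],[0.5,[0.393,0.287,0],[0,0,-0.142]],[0.5,[0.359,0.329,0],[0,0,-0.142]],[0.5,[0.32,0.367,0],[0,0,-0.142]]]'
python3 -m crank '[[0.5,[0.277,0.4,0],[0,0,-0.142]],[0.5,[0.231,0.428,0],[0,0,-0.142]],[0.5,[0.182,0.451,0],[0,0,-0.142]],[0.5,[0.131,0.469,0],[0,0,-0.142]],[0.4,[0.078,0.48,0],[0,0,-0.142]]]'
python3 -c "
from h import *
st();
for n in ('scene','top','wrist'): cv2.imwrite(f'pics/c_{n}.png',manip.camera(n))
plan([.617,.012,.285],toolR(-.70,0),5)
st()"
```

```text
clock: 1.65
position: [0.4996, -0.1434, 0.3693]
ee_rot: [0.587, 0.81, -0.0, 0.0]
ft_force: [0.4, -0.5, 0.4]
grip_width: 0.753
clock: 2.15
position: [0.6178, 0.011, 0.3691]
ee_rot: [0.342, 0.94, -0.0, -0.0]
ft_force: [-0.1, -0.3, 0.5]
grip_width: 0.699
t 2.15 p [0.6178 0.011  0.3691] y [ 0.642  0.767 -0.   ] z [-0. -0. -1.] F [-0.1  -0.34  0.47] g 0.699 q [ 0.47  0.38 -0.79  1.25  0.27  1.62  0.61]
[-0.001, -0.002, 0.208] [0.0, -0.001, 0.001]
[-0.001, -0.002, 0.208] [0.0, -0.001, 0.001]
[-0.001, -0.002, 0.208] [0.0, -0.001, 0.001]
[-0.001, -0.002, 0.208] [0.0, -0.001, 0.001]
[-0.0, -0.002, 0.208] [0.0, -0.001, 0.001]
t 2.3 p [0.6175 0.0128 0.3681] y [0.641 0.767 0.   ] z [-0.002  0.002 -1.   ] F [-0.71 -0.69 -0.18] g 0.703 q [ 0.47  0.38 -0.79  1.25  0.27  1.62  0.61]
```

View pics/c_wrist.png

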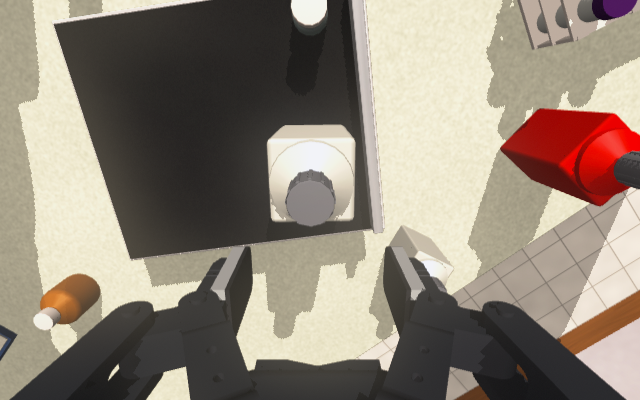

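View pics/c_scene.png

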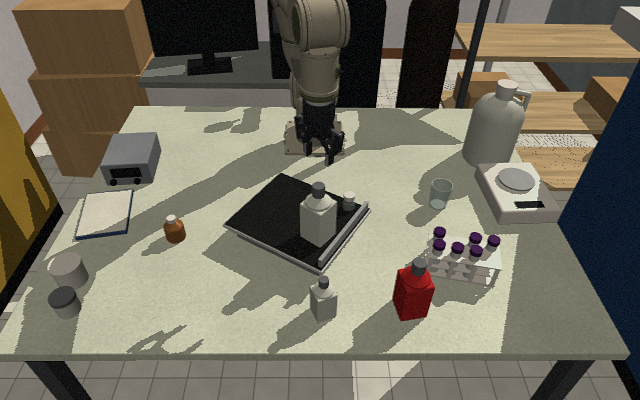

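```bash
python3 -c "
from h import *
print(proj('scene',[.617,.012,.345]),proj('scene',[.617,.012,.265]))
I=manip.camera_info('wrist');o=manip.get_obs();R=Rt.from_quat(o['ee_rot']).as_matrix();M=np.array(I['mount'])
def w(uv,z):
    d=R@(M[:3,:3]@np.linalg.inv(np.array(I['K']))@np.array([*uv,1.]));c=o['position']+R@M[:3,3];return c+d*(z-c[2])/d[2]
print('cap',w((310,200),.265))
a=w((275,220),.205);b=w((352,219),.205);c=w((268,139),.205);d=w((355,139),.205)
for u,v in((a,b),(c,d)): print(u,v,np.arctan2((v-u)[1],(v-u)[0])-np.pi/2,np.linalg.norm(v-u))
"
```

```text
[318.48512577 160.59829002] [318.2467317  184.96729192]
cap [0.61100777 0.01125131 0.265     ]
[ 0.6189615  -0.03818375  0.205     ] [0.66234433 0.01524309 0.205     ] -0.6820179189309689 0.06882220831552885
[0.56163475 0.00554136 0.205     ] [0.6080664  0.06111351 0.205     ] -0.6960276152762193 0.07241658443729053
```

```bash
python3 -m crank '[[0.4,[0.03,-0.03,0.2],[0,0,0]],[0.4,[0,0,0.2],[0,0,0]],[0.4,[0,0,0.2],[0,0,0]],[0.4,[0,0,0.2],[0,0,0]],[0.4,[0,0,0.2],[0,0,0]]]'
python3 -m crank '[[0.4,[0,0,0.15],[0,0,0]],[0.3,[0,0,0.1],[0,0,0]],[0.2,[0,0,0.06],[0,0,0]],[0.15,[0,0,0],[0,0,0]],[0.15,[0,0,0],[0,0,0]]]'
python3 -c "
from h import *
st();
for n in ('scene','top','wrist'): cv2.imwrite(f'pics/d_{n}.png',manip.camera(n))
a=cv2.imread('pics/d_scene.png')[100:290,200:430]
cv2.imwrite('pics/d_s2.png',cv2.resize(a,None,fx=3,fy=3,interpolation=2))"
```

```text
clock: 2.8
position: [0.6133, 0.0082, 0.2887]
ee_rot: [0.345, 0.939, -0.0, 0.0]
ft_force: [0.1, -0.6, 0.6]
grip_width: 0.697
clock: 3.3
position: [0.6139, 0.0097, 0.2651]
ee_rot: [0.343, 0.939, 0.0, 0.0]
ft_force: [-0.1, 0.4, -0.3]
grip_width: 0.579
t 3.3 p [0.6139 0.0097 0.2651] y [0.645 0.764 0.   ] z [ 0.001 -0.    -1.   ] F [-0.14  0.4  -0.27] g 0.579 q [ 0.5   0.4  -0.78  1.44  0.28  1.41  0.59]
```

View pics/d_wrist.png

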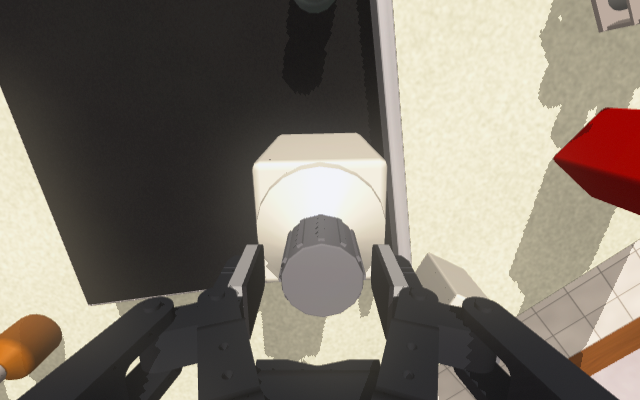

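View pics/d_s2.png

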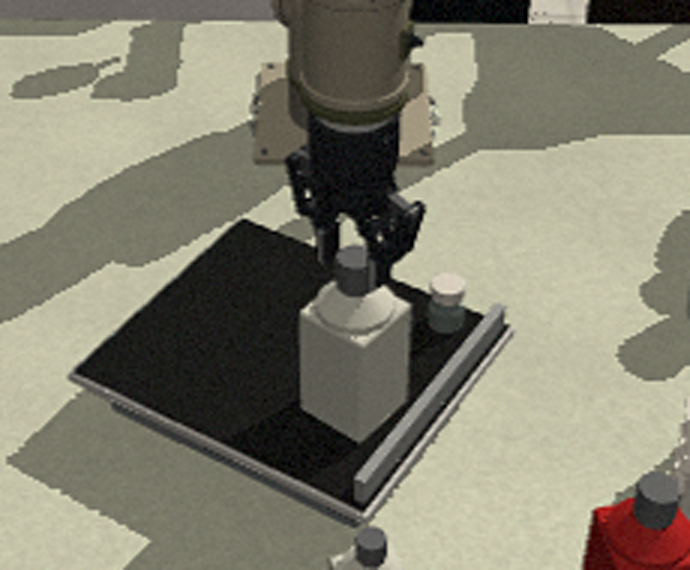

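```bash
python3 -c "
from h import *
I=manip.camera_info('wrist');o=manip.get_obs();R=Rt.from_quat(o['ee_rot']).as_matrix();M=np.array(I['mount']);K=np.array(I['K'])
Mi=np.linalg.inv(M)
for p in([0,0,0],[0,0,.022],[0,.025,.018],[0,-.025,.018],[.011,.025,.018],[.011,-.025,.018],[0,.025,0]):
    q=K@(Mi@np.array([*p,1]))[:3];print(p,q[:2]/q[2])
def w(uv,z):
    d=R@(M[:3,:3]@np.linalg.inv(K)@np.array([*uv,1.]));c=o['position']+R@M[:3,3];return c+d*(z-c[2])/d[2]
x=w((322,278),.265);print(x,R.T@(x-o['position']))
print(proj('scene',o['position']),proj('scene',o['position']-[0,0,.02]))
cv2.imwrite('pics/d_t2.png',cv2.resize(cv2.imread('pics/d_top.png')[145:310,265:445],None,fx=3.6,fy=3.6,interpolation=0))
"
```

```text
[0, 0, 0] [317.78875891 286.49252898]
[0, 0, 0.022] [317.79034321 260.61564199]
[0, 0.025, 0.018] [372.69448663 264.81687444]
[0, -0.025, 0.018] [262.9027283  264.77514855]
[0.011, 0.025, 0.018] [373.8696906  242.69919575]
[0.011, -0.025, 0.018] [261.73734271 242.66359134]
[0, 0.025, 0] [379.58337057 286.51980438]
[0.61208716 0.01358918 0.265     ] [3.84151456e-03 1.69015887e-03 7.08681677e-05]
[317.41963981 184.19952189] [317.37261279 189.95175871]
```

View pics/d_t2.png

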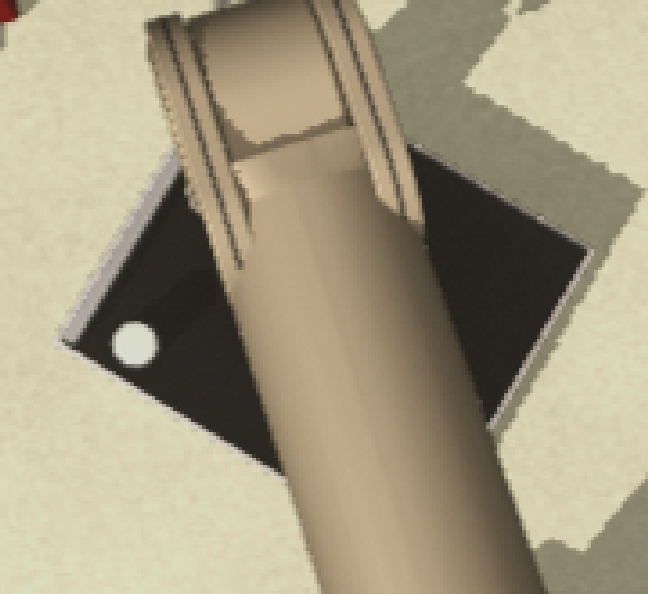

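```bash
cat >> h.py <<'E'
def pose(th,C=np.array([.6125,.0125]),phi=-.70,k=.65):
    a=k*th;s=th/(np.pi/2);h=.180+.003*s;ah=.010+.006*s;up=.004*s
    y=.038*np.cos(th)-h*np.sin(th)-.038;z=.075+.038*np.sin(th)+h*np.cos(th)
    tz=np.array([np.sin(a),-np.cos(a)]);ty=np.array([np.cos(a),np.sin(a)])
    q=np.array([y,z])-ah*tz+up*ty
    Yb=np.array([-np.sin(phi),np.cos(phi)])
    return np.array([*(C+Yb*q[0]),q[1]]),toolR(phi,a)
def traj(ths,start=None,**k):
    o=manip.get_obs()
    p,R=(o["position"],Rt.from_quat(o["ee_rot"])) if start is None else pose(start,**k)
    for t in ths:
        p1,R1=pose(t,**k)
        print(round(t,3),np.round(R.inv().apply(p1-p)/.08,3).tolist(),np.round((R.inv()*R1).as_rotvec()/(np.pi/4),3).tolist(),np.round(p1,3))
        p,R=p1,R1
E
python3 -c "
from h import *
traj(np.arange(0,1.61,.04))"
```

```text
0.0 [0.035, 0.014, 0.001] [0.001, 0.001, -0.001] [0.612 0.012 0.265]
0.04 [0.0, -0.092, -0.02] [-0.033, 0.0, 0.0] [0.608 0.007 0.267]
0.08 [-0.0, -0.093, -0.019] [-0.033, -0.0, -0.0] [0.603 0.001 0.268]
0.12 [0.0, -0.093, -0.018] [-0.033, -0.0, -0.0] [ 0.598 -0.005  0.269]
0.16 [-0.0, -0.093, -0.016] [-0.033, -0.0, 0.0] [ 0.593 -0.01   0.27 ]
0.2 [-0.0, -0.094, -0.015] [-0.033, 0.0, 0.0] [ 0.588 -0.016  0.27 ]
0.24 [0.0, -0.094, -0.014] [-0.033, 0.0, 0.0] [ 0.583 -0.022  0.27 ]
0.28 [0.0, -0.094, -0.013] [-0.033, -0.0, 0.0] [ 0.579 -0.028  0.27 ]
0.32 [-0.0, -0.094, -0.011] [-0.033, 0.0, 0.0] [ 0.574 -0.034  0.27 ]
0.36 [-0.0, -0.095, -0.01] [-0.033, 0.0, -0.0] [ 0.569 -0.039  0.269]
0.4 [0.0, -0.095, -0.009] [-0.033, 0.0, 0.0] [ 0.564 -0.045  0.268]
0.44 [0.0, -0.095, -0.008] [-0.033, -0.0, 0.0] [ 0.559 -0.051  0.266]
0.48 [-0.0, -0.095, -0.006] [-0.033, 0.0, -0.0] [ 0.554 -0.057  0.265]
0.52 [-0.0, -0.095, -0.005] [-0.033, -0.0, 0.0] [ 0.55  -0.062  0.263]
0.56 [-0.0, -0.095, -0.004] [-0.033, 0.0, -0.0] [ 0.545 -0.068  0.26 ]
0.6 [0.0, -0.095, -0.002] [-0.033, 0.0, 0.0] [ 0.54  -0.
[... 1034 characters left out ...]
142  0.189]
1.24 [-0.0, -0.095, 0.018] [-0.033, 0.0, 0.0] [ 0.479 -0.146  0.183]
1.28 [0.0, -0.094, 0.019] [-0.033, -0.0, -0.0] [ 0.477 -0.149  0.176]
1.32 [-0.0, -0.094, 0.02] [-0.033, 0.0, 0.0] [ 0.474 -0.152  0.169]
1.36 [0.0, -0.094, 0.022] [-0.033, -0.0, 0.0] [ 0.472 -0.154  0.163]
1.4 [-0.0, -0.094, 0.023] [-0.033, -0.0, -0.0] [ 0.47  -0.157  0.156]
1.44 [-0.0, -0.093, 0.024] [-0.033, 0.0, 0.0] [ 0.468 -0.159  0.149]
1.48 [0.0, -0.093, 0.025] [-0.033, 0.0, 0.0] [ 0.466 -0.161  0.141]
1.52 [-0.0, -0.093, 0.027] [-0.033, 0.0, 0.0] [ 0.464 -0.163  0.134]
1.56 [0.0, -0.092, 0.028] [-0.033, 0.0, -0.0] [ 0.463 -0.165  0.127]
1.6 [-0.0, -0.092, 0.029] [-0.033, 0.0, 0.0] [ 0.462 -0.166  0.119]
```

```bash
python3 -m crank '[[0.05,[0.035,0.014,0],[0,0,0]],[0.05,[0,0,0],[0,0,0]],[0.05,[0,-0.046,-0.01],[-0.0165,0,0]],[0.05,[0,-0.046,-0.01],[-0.0165,0,0]],[0.05,[0,-0.046,-0.01],[-0.0165,0,0]]]'
python3 -m crank '[[0.05,[0,-0.046,-0.009],[-0.0165,0,0]],[0.05,[0,-0.046,-0.009],[-0.0165,0,0]],[0.05,[0,-0.047,-0.009],[-0.0165,0,0]],[0.05,[0,-0.047,-0.009],[-0.0165,0,0]],[0.05,[0,-0.047,-0.008],[-0.0165,0,0]]]'
python3 -c "
from h import *
st();
for n in ('scene','wrist'): cv2.imwrite(f'pics/e_{n}.png',manip.camera(n))
a=cv2.imread('pics/e_scene.png')[100:290,200:430]
cv2.imwrite('pics/e_s2.png',cv2.resize(a,None,fx=3,fy=3,interpolation=2))"
```

```text
clock: 3.95
position: [0.6049, 0.0034, 0.2669]
ee_rot: [0.343, 0.939, 0.019, 0.007]
ft_force: [-0.1, 1.4, 0.0]
grip_width: 0.526
clock: 4.45
position: [0.5928, -0.0108, 0.2692]
ee_rot: [0.343, 0.938, 0.049, 0.018]
ft_force: [0.7, 0.9, 0.1]
grip_width: 0.523
t 4.45 p [ 0.5928 -0.0108  0.2692] y [0.642 0.76  0.105] z [ 0.068  0.08  -0.995] F [0.7  0.86 0.06] g 0.523 q [ 0.65  0.31 -0.81  1.55  0.15  1.3   0.71]
```

View pics/e_wrist.png

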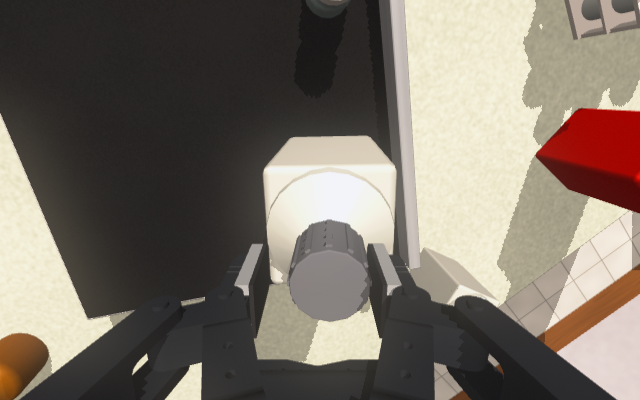

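View pics/e_s2.png

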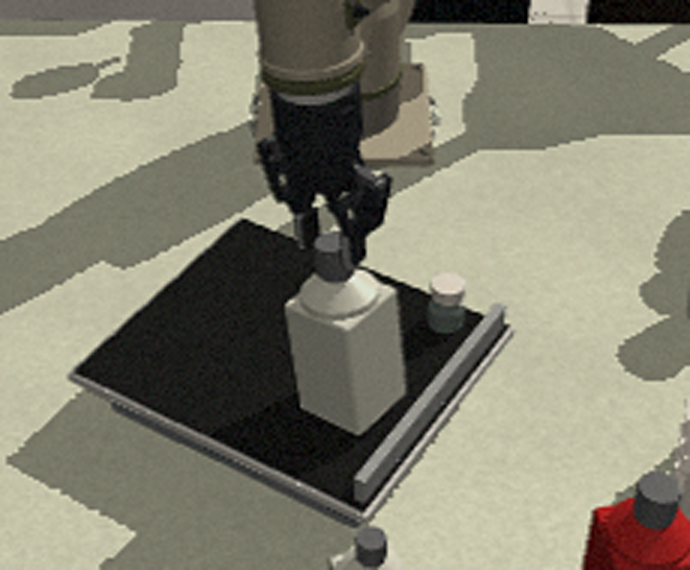

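```bash
python3 -m crank '[[0.03,[0,-0.094,-0.016],[-0.033,0,0]],[0.03,[0,-0.094,-0.015],[-0.033,0,0]],[0.03,[0,-0.094,-0.014],[-0.033,0,0]],[0.03,[0,-0.094,-0.013],[-0.033,0,0]],[0.03,[0,-0.094,-0.011],[-0.033,0,0]]]'
python3 -m crank '[[0.03,[0,-0.047,-0.005],[-0.0165,0,0]],[0.03,[0,-0.047,-0.005],[-0.0165,0,0]],[0.03,[0,-0.047,-0.005],[-0.0165,0,0]],[0.03,[0,-0.047,-0.004],[-0.0165,0,0]],[0.03,[0,-0.047,-0.004],[-0.0165,0,0]]]'
python3 -c "
from h import *
st();
for n in ('scene','wrist'): cv2.imwrite(f'pics/f_{n}.png',manip.camera(n))
a=cv2.imread('pics/f_scene.png')[100:290,200:430]
cv2.imwrite('pics/f_s2.png',cv2.resize(a,None,fx=3,fy=3,interpolation=2))"
```

```text
clock: 5.05
position: [0.5684, -0.0396, 0.2687]
ee_rot: [0.341, 0.933, 0.11, 0.04]
ft_force: [0.0, 0.1, -0.8]
grip_width: 0.515
clock: 5.55
position: [0.5564, -0.0537, 0.2656]
ee_rot: [0.339, 0.929, 0.14, 0.051]
ft_force: [0.0, 0.0, 0.5]
grip_width: 0.513
t 5.55 p [ 0.5564 -0.0537  0.2656] y [0.616 0.731 0.295] z [ 0.19   0.225 -0.956] F [0.04 0.02 0.51] g 0.513 q [ 0.92  0.16 -0.82  1.72 -0.15  1.14  1.03]
```

View pics/f_wrist.png

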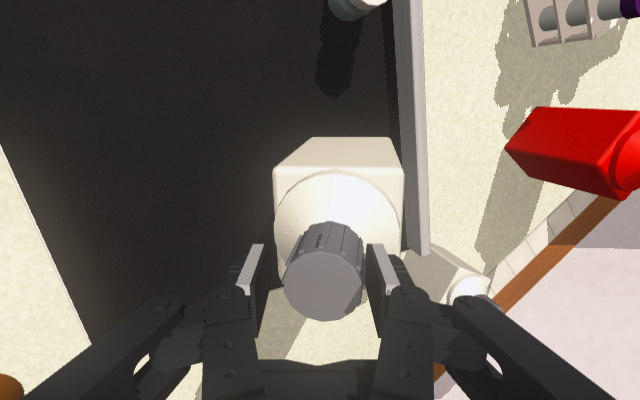

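View pics/f_s2.png

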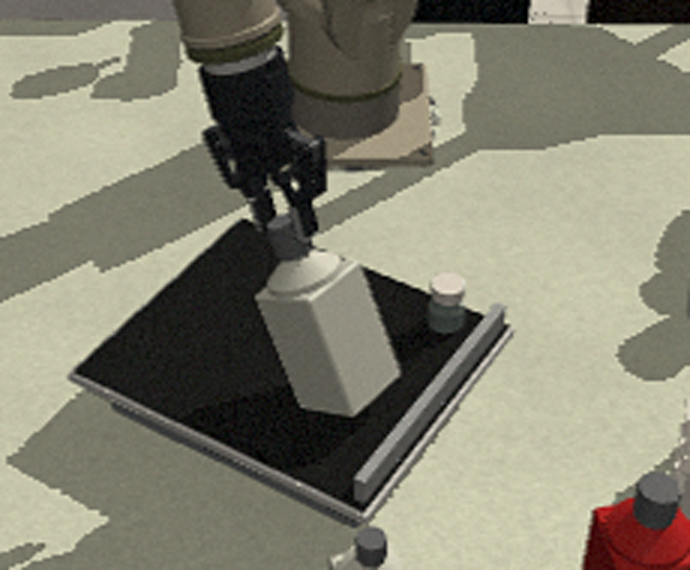

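```bash
python3 -m crank '[[0.03,[0,-0.048,-0.003],[-0.0165,0,0]],[0.03,[0,-0.048,-0.003],[-0.0165,0,0]],[0.03,[0,-0.048,-0.003],[-0.0165,0,0]],[0.03,[0,-0.048,-0.003],[-0.0165,0,0]],[0.03,[0,-0.048,-0.002],[-0.0165,0,0]]]'
python3 -m crank '[[0.03,[0,-0.048,-0.002],[-0.0165,0,0]],[0.03,[0,-0.048,-0.001],[-0.0165,0,0]],[0.03,[0,-0.048,-0.001],[-0.0165,0,0]],[0.03,[0,-0.048,0],[-0.0165,0,0]],[0.03,[0,-0.048,0],[-0.0165,0,0]]]'
python3 -c "
from h import *
st();
for n in ('scene','wrist'): cv2.imwrite(f'pics/g_{n}.png',manip.camera(n))
a=cv2.imread('pics/g_scene.png')[100:290,200:430]
cv2.imwrite('pics/g_s2.png',cv2.resize(a,None,fx=3,fy=3,interpolation=2))"
```

```text
clock: 6.15
position: [0.5443, -0.0683, 0.2605]
ee_rot: [0.338, 0.924, 0.17, 0.062]
ft_force: [0.2, -0.9, 0.9]
grip_width: 0.518
clock: 6.65
position: [0.5328, -0.0818, 0.2535]
ee_rot: [0.336, 0.918, 0.2, 0.073]
ft_force: [0.5, 0.9, 0.3]
grip_width: 0.508
t 6.65 p [ 0.5328 -0.0818  0.2535] y [0.587 0.695 0.416] z [ 0.268  0.318 -0.91 ] F [0.47 0.91 0.28] g 0.508 q [ 1.06  0.1  -0.79  1.83 -0.36  1.09  1.29]
```

View pics/g_wrist.png

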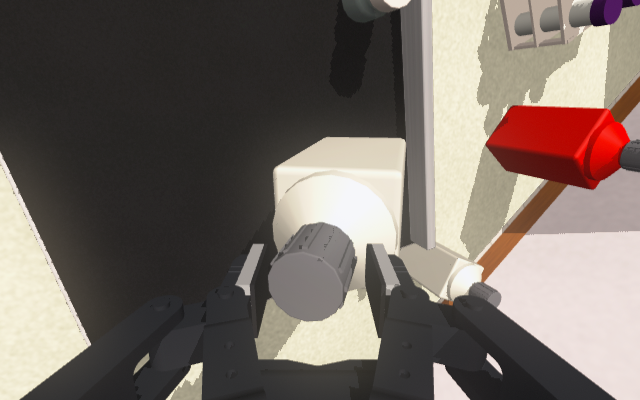

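View pics/g_s2.png

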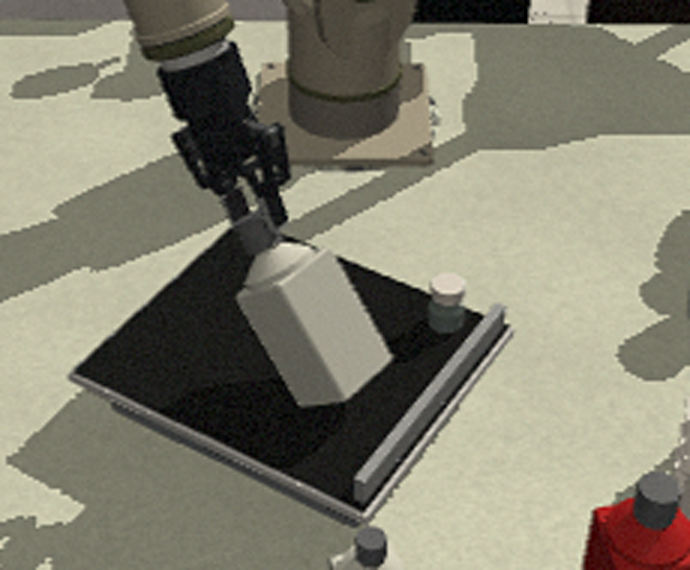

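```bash
python3 -m crank '[[0.03,[0,-0.072,0],[-0.025,0,0]],[0.03,[0,-0.072,0.001],[-0.025,0,0]],[0.03,[0,-0.072,0.001],[-0.025,0,0]],[0.03,[0,-0.072,0.002],[-0.025,0,0]],[0.03,[0,-0.072,0.003],[-0.025,0,0]]]'
python3 -m crank '[[0.03,[0,-0.072,0.003],[-0.025,0,0]],[0.03,[0,-0.072,0.004],[-0.025,0,0]],[0.03,[0,-0.072,0.004],[-0.025,0,0]],[0.03,[0,-0.072,0.005],[-0.025,0,0]],[0.03,[0,-0.072,0.006],[-0.025,0,0]]]'
python3 -c "
from h import *
st();
for n in ('scene','wrist'): cv2.imwrite(f'pics/i_{n}.png',manip.camera(n))
a=cv2.imread('pics/i_scene.png')[100:290,200:430]
cv2.imwrite('pics/i_s2.png',cv2.resize(a,None,fx=3,fy=3,interpolation=2))"
```

```text
clock: 7.25
position: [0.5166, -0.101, 0.2402]
ee_rot: [0.331, 0.907, 0.244, 0.09]
ft_force: [-0.2, -0.2, -0.4]
grip_width: 0.519
clock: 7.75
position: [0.5015, -0.1189, 0.2233]
ee_rot: [0.327, 0.894, 0.289, 0.106]
ft_force: [0.0, 0.0, -0.3]
grip_width: 0.515
t 7.75 p [ 0.5015 -0.1189  0.2233] y [0.523 0.62  0.585] z [ 0.377  0.447 -0.811] F [ 0.02  0.02 -0.33] g 0.515 q [ 1.22  0.11 -0.74  1.96 -0.63  1.05  1.66]
```

View pics/i_wrist.png

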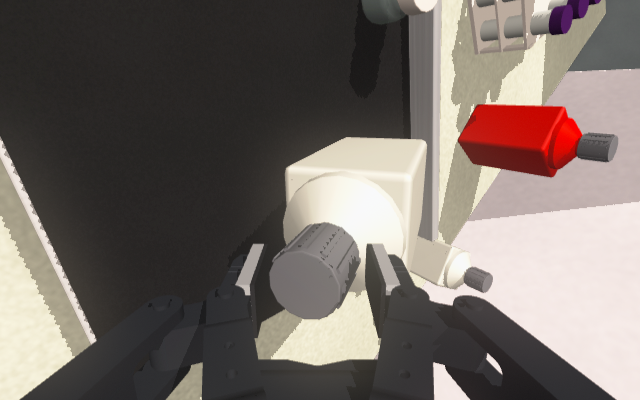

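View pics/i_s2.png

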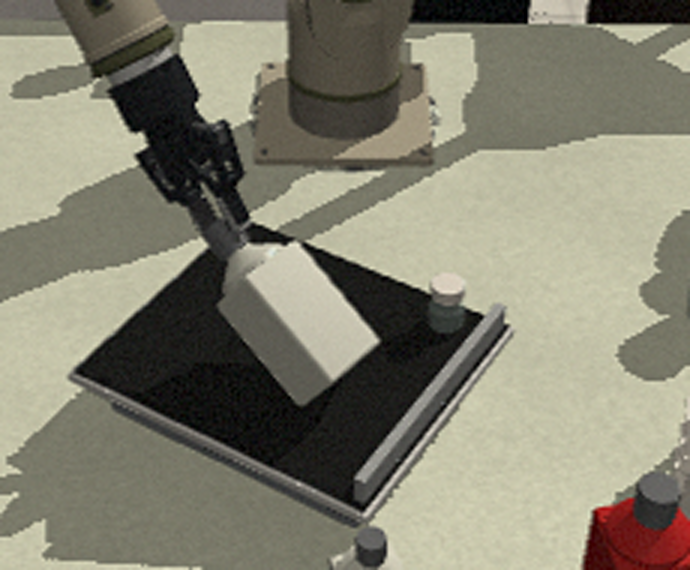

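```bash
cat >> h.py <<'E'
def pose(th,C=np.array([.6125,.0125]),phi=-.70):
    a=.624+.4*(th-.96);s=th/(np.pi/2);h=.180+.003*s;ah=.010+.006*s;up=.004*s
    y=.038*np.cos(th)-h*np.sin(th)-.038;z=.075+.038*np.sin(th)+h*np.cos(th)
    tz=np.array([np.sin(a),-np.cos(a)]);ty=np.array([np.cos(a),np.sin(a)])
    q=np.array([y,z])-ah*tz+up*ty
    Yb=np.array([-np.sin(phi),np.cos(phi)])
    return np.array([*(C+Yb*q[0]),q[1]]),toolR(phi,a)
E
python3 -c "
from h import *
traj(np.arange(.99,1.61,.03),start=.96)"
```

```text
0.99 [0.0, -0.07, 0.008] [-0.015, -0.0, 0.0] [ 0.5   -0.122  0.219]
1.02 [-0.0, -0.07, 0.009] [-0.015, -0.0, -0.0] [ 0.497 -0.125  0.215]
1.05 [0.0, -0.07, 0.01] [-0.015, 0.0, -0.0] [ 0.494 -0.128  0.211]
1.08 [-0.0, -0.07, 0.011] [-0.015, 0.0, 0.0] [ 0.492 -0.131  0.207]
1.11 [-0.0, -0.07, 0.013] [-0.015, 0.0, 0.0] [ 0.489 -0.134  0.203]
1.14 [-0.0, -0.069, 0.014] [-0.015, -0.0, 0.0] [ 0.487 -0.136  0.198]
1.17 [-0.0, -0.069, 0.015] [-0.015, 0.0, 0.0] [ 0.485 -0.139  0.194]
1.2 [0.0, -0.069, 0.016] [-0.015, 0.0, -0.0] [ 0.483 -0.142  0.189]
1.23 [-0.0, -0.069, 0.017] [-0.015, 0.0, 0.0] [ 0.481 -0.144  0.185]
1.26 [0.0, -0.068, 0.019] [-0.015, 0.0, 0.0] [ 0.479 -0.146  0.18 ]
1.29 [-0.0, -0.068, 0.02] [-0.015, -0.0, 0.0] [ 0.477 -0.149  0.175]
1.32 [0.0, -0.067, 0.021] [-0.015, -0.0, -0.0] [ 0.475 -0.151  0.17 ]
1.35 [-0.0, -0.067, 0.022] [-0.015, 0.0, -0.0] [ 0.473 -0.153  0.165]
1.38 [0.0, -0.067, 0.023] [-0.015, -0.0, -0.0] [ 0.472 -0.155  0.16 ]
1.41 [-0.0, -0.066, 0.025] [-0.015, 0.0, 0.0] [ 0.47  -0.156  0.155]
1.44 [0.0, -0.066, 0.026] [-0.015, -0.0, -0.0] [ 0.469 -0.158  0.15 ]
1.47 [0.0, -0.065, 0.027] [-0.015, 0.0, -0.0] [ 0.468 -0.16   0.145]
1.5 [-0.0, -0.065, 0.028] [-0.015, -0.0, 0.0] [ 0.466 -0.161  0.139]
1.53 [0.0, -0.064, 0.029] [-0.015, 0.0, -0.0] [ 0.465 -0.162  0.134]
1.56 [-0.0, -0.064, 0.03] [-0.015, 0.0, 0.0] [ 0.464 -0.164  0.128]
1.59 [0.0, -0.063, 0.031] [-0.015, 0.0, -0.0] [ 0.463 -0.165  0.123]
```

```bash
python3 -m crank '[[0.03,[0,-0.07,0.008],[-0.015,0,0]],[0.03,[0,-0.07,0.009],[-0.015,0,0]],[0.03,[0,-0.07,0.01],[-0.015,0,0]],[0.03,[0,-0.07,0.011],[-0.015,0,0]],[0.03,[0,-0.07,0.013],[-0.015,0,0]]]'
python3 -m crank '[[0.03,[0,-0.069,0.014],[-0.015,0,0]],[0.03,[0,-0.069,0.015],[-0.015,0,0]],[0.03,[0,-0.069,0.016],[-0.015,0,0]],[0.03,[0,-0.069,0.017],[-0.015,0,0]],[0.03,[0,-0.068,0.018],[-0.015,0,0]]]'
python3 -c "
from h import *
st();
for n in ('scene','wrist'): cv2.imwrite(f'pics/j_{n}.png',manip.camera(n))
a=cv2.imread('pics/j_scene.png')[100:290,200:430]
cv2.imwrite('pics/j_s2.png',cv2.resize(a,None,fx=3,fy=3,interpolation=2))"
```

```text
clock: 8.35
position: [0.4885, -0.1344, 0.2027]
ee_rot: [0.324, 0.885, 0.315, 0.115]
ft_force: [-0.8, 0.3, 0.1]
grip_width: 0.514
clock: 8.85
position: [0.4778, -0.1471, 0.18]
ee_rot: [0.32, 0.875, 0.341, 0.125]
ft_force: [0.3, -0.6, -1.1]
grip_width: 0.511
t 8.85 p [ 0.4778 -0.1471  0.18  ] y [0.475 0.563 0.676] z [ 0.436  0.517 -0.737] F [ 0.34 -0.61 -1.09] g 0.511 q [ 1.3   0.2  -0.7   2.03 -0.73  1.03  1.9 ]
```

View pics/j_wrist.png

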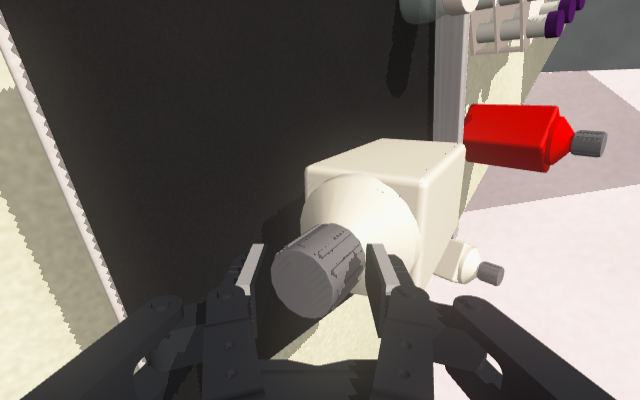

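View pics/j_s2.png

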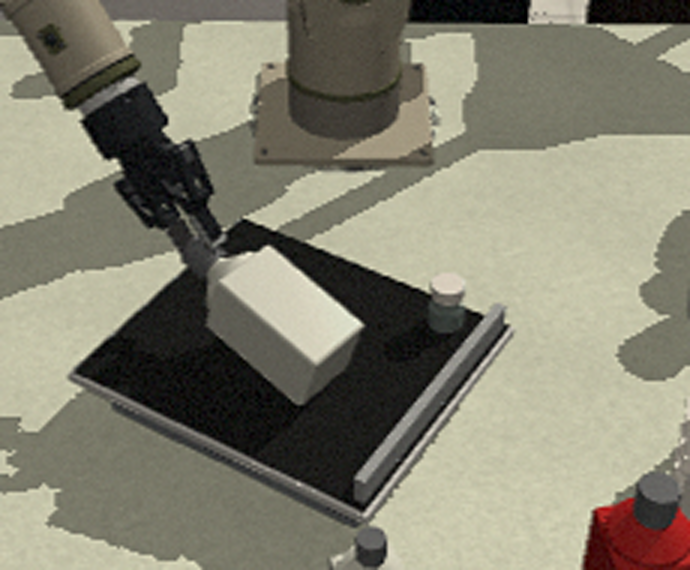

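```bash
python3 -m crank '[[0.03,[0,-0.068,0.02],[-0.015,0,0]],[0.03,[0,-0.067,0.021],[-0.015,0,0]],[0.03,[0,-0.067,0.022],[-0.015,0,0]],[0.03,[0,-0.067,0.023],[-0.015,0,0]],[0.03,[0,-0.066,0.025],[-0.015,0,0]]]'
python3 -m crank '[[0.03,[0,-0.05,0.02],[-0.011,0,0]],[0.03,[0,-0.05,0.02],[-0.011,0,0]],[0.03,[0,-0.05,0.02],[-0.011,0,0]],[0.03,[0,-0.03,0.01],[-0.007,0,0]],[0.03,[0,0,0],[0,0,0]]]'
python3 -c "
from h import *
st();
for n in ('scene','wrist'): cv2.imwrite(f'pics/k_{n}.png',manip.camera(n))
a=cv2.imread('pics/k_scene.png')[100:290,200:430]
cv2.imwrite('pics/k_s2.png',cv2.resize(a,None,fx=3,fy=3,interpolation=2))"
```

```text
clock: 9.45
position: [0.4693, -0.1571, 0.155]
ee_rot: [0.316, 0.865, 0.367, 0.134]
ft_force: [0.8, 0.4, 0.4]
grip_width: 0.517
clock: 9.95
position: [0.4655, -0.1615, 0.1408]
ee_rot: [0.314, 0.859, 0.38, 0.139]
ft_force: [0.2, 0.4, 0.2]
grip_width: 0.511
t 9.95 p [ 0.4655 -0.1615  0.1408] y [0.434 0.514 0.74 ] z [ 0.477  0.565 -0.673] F [0.22 0.38 0.23] g 0.511 q [ 1.36  0.32 -0.68  2.06 -0.78  1.    2.06]
```

View pics/k_wrist.png

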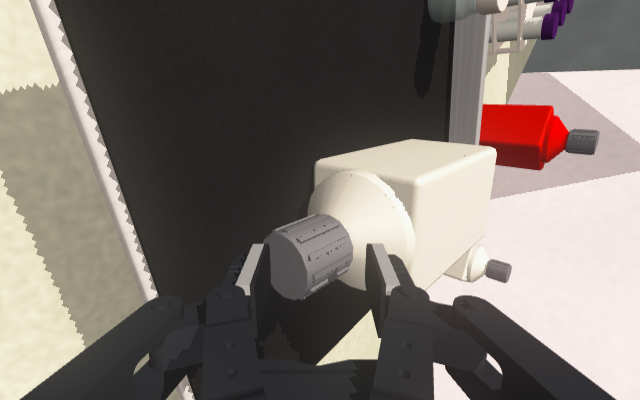

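View pics/k_s2.png

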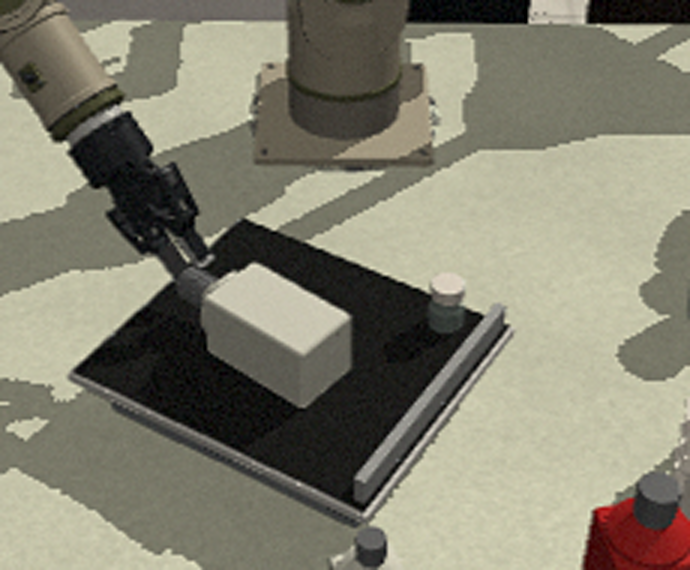

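```bash
python3 -m crank '[[0.03,[0,-0.045,0.02],[-0.01,0,0]],[0.03,[0,-0.045,0.02],[-0.01,0,0]],[0.03,[0,-0.03,0.015],[-0.006,0,0]],[0.03,[0,0,0],[0,0,0]],[0.03,[0,0,0],[0,0,0]]]'
python3 -c "
from h import *
st();
for n in ('scene','wrist'): cv2.imwrite(f'pics/l_{n}.png',manip.camera(n))
a=cv2.imread('pics/l_scene.png')[100:290,200:430]
cv2.imwrite('pics/l_s2.png',cv2.resize(a,None,fx=3,fy=3,interpolation=2))"
```

```text
clock: 10.55
position: [0.4636, -0.1638, 0.131]
ee_rot: [0.313, 0.855, 0.388, 0.142]
ft_force: [-0.1, 1.1, 0.3]
grip_width: 0.516
t 10.55 p [ 0.4636 -0.1638  0.131 ] y [0.424 0.503 0.753] z [ 0.486  0.576 -0.658] F [-0.05  1.12  0.26] g 0.516 q [ 1.36  0.35 -0.68  2.06 -0.79  0.99  2.1 ]
```

View pics/l_wrist.png

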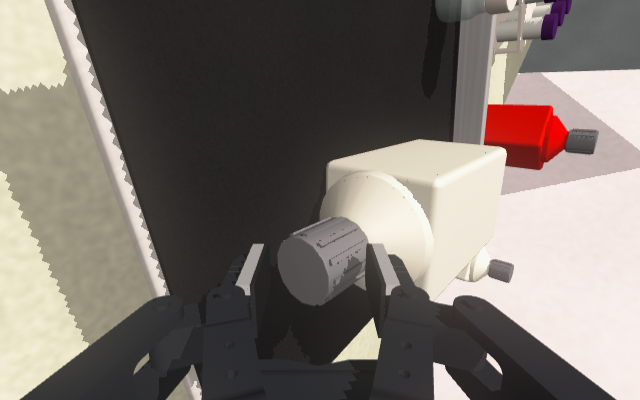

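View pics/l_s2.png

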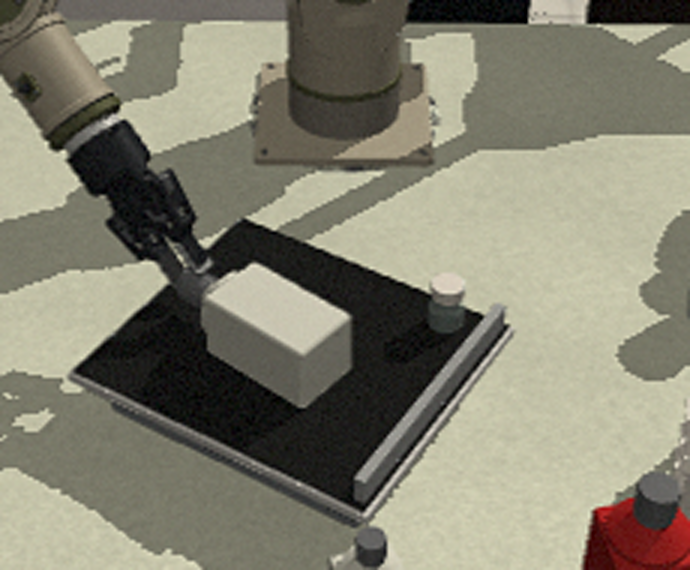

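```bash
python3 -m crank '[[0.03,[0,0.03,-0.02],[0,0,0]],[0.1,[0,0.01,-0.1],[0,0,0]],[0.2,[0,0,-0.2],[0,0,0]],[0.2,[0,0,-0.4],[0,0,0]],[0.2,[0,0,-0.5],[0,0,0]]]'
python3 -m crank '[[-1,[0,0,-0.4],[0.19,0,0]],[-1,[0,-0.2,-0.2],[0.19,0,0]],[-1,[0,-0.3,0],[0.15,0,0]],[-1,[0,-0.3,0],[0,0,0]],[-1,[0,0,0],[0,0,0]]]'
python3 -c "
from h import *
st();
for n in ('scene','top','wrist'): cv2.imwrite(f'pics/m_{n}.png',manip.camera(n))
a=cv2.imread('pics/m_scene.png')[130:290,200:400]
cv2.imwrite('pics/m_s2.png',cv2.resize(a,None,fx=3.6,fy=3.6,interpolation=0))
a=cv2.imread('pics/m_top.png')[145:310,265:445]
cv2.imwrite('pics/m_t2.png',cv2.resize(a,None,fx=3.6,fy=3.6,interpolation=0))"
```

```text
clock: 11.15
position: [0.4168, -0.218, 0.1986]
ee_rot: [0.312, 0.855, 0.389, 0.141]
ft_force: [1.0, -1.2, 0.2]
grip_width: 0.602
clock: 11.65
position: [0.3585, -0.2878, 0.1976]
ee_rot: [0.337, 0.917, 0.203, 0.074]
ft_force: [-0.8, 0.0, 0.1]
grip_width: 0.0
t 11.65 p [ 0.3585 -0.2878  0.1976] y [0.587 0.691 0.421] z [ 0.272  0.321 -0.907] F [-0.79  0.04  0.08] g 0.0 q [ 1.42  0.12 -0.58  1.93 -0.39  1.21  1.87]
```

View pics/m_t2.png

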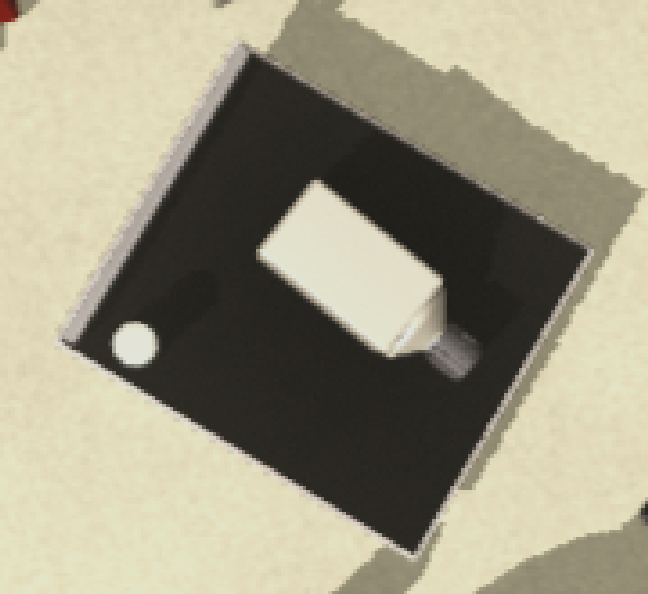

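View pics/m_s2.png

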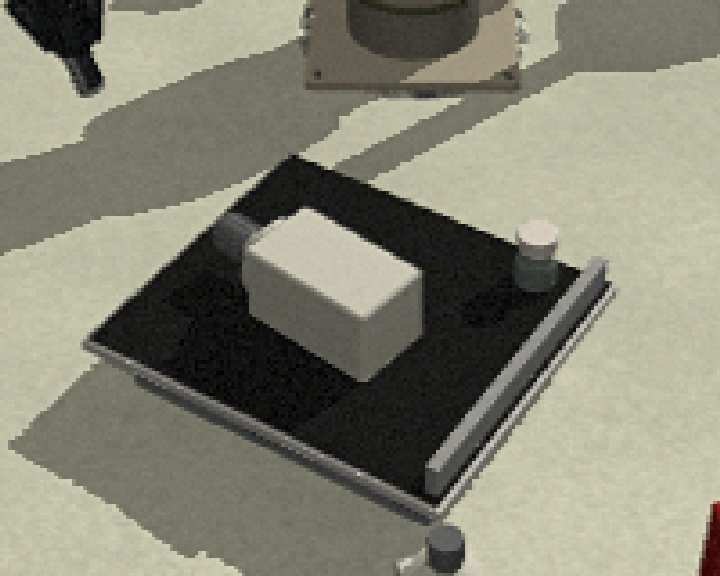

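View pics/m_wrist.png

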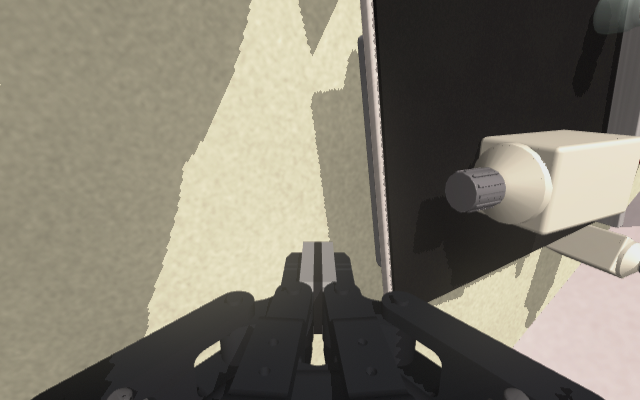

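The bottle now lies flat with its cap toward -y. In the top crop the body corners are at (318,180), (258,252), (390,356) and (441,276).

```bash
cat >> h.py <<'E'
YAW=-.550;SX=np.array([np.cos(YAW),np.sin(YAW)]);SY=np.array([-SX[1],SX[0]]);SO=np.array([.5437,-.027])+.003*SX+.002*SY
def S(w): w=np.asarray(w)[:2]-SO;return np.array([w@SX,w@SY])
def W(s): return SO+s[0]*SX+s[1]*SY
def body(name,z=.151):
    im=cv2.imread(name);hs=cv2.cvtColor(im,cv2.COLOR_BGR2HSV)
    m=((im.min(2)>150)*255).astype(np.uint8);k=np.zeros_like(m);
    pts=np.array([proj("top",[*W(s),.075]) for s in[(-.08,-.19),(.14,-.19),(.14,.13),(-.08,.13)]]).astype(int)
    cv2.fillPoly(k,[pts],255);m&=k
    c=max(cv2.findContours(m,0,2)[0],key=cv2.contourArea)
    pw=np.array([S(onz("top",p,z)) for p in c[:,0]],np.float32)
    r=cv2.minAreaRect(pw*1000);return r
E
python3 -c "
from h import *
f=lambda p:(265+p[0]/3.6-.36,145+p[1]/3.6-.36)
c=np.array([S(onz('top',f(p),.151)) for p in [(318,180),(258,252),(390,356),(441,276)]]);print(c)
a=(c[2]+c[3]-c[0]-c[1])/2;print('yaw',np.arctan2(a[0],-a[1]),'base',(c[0]+c[1])/2,'len',np.linalg.norm(a))
x=S(onz('top',f((462,362)),.113));print('cap end approx',x)
g=lambda p:(200+p[0]/3.6-.36,130+p[1]/3.6-.36)
d=np.array([S(onz('scene',g(p),.151)) for p in [(365,316),(421,272),(307,209),(246,250)]]);print(d)
print([S(onz('scene',g(p),.075)) for p in [(365,381),(423,332)]])
print(body('pics/m_top.png'))
"
```

```text
[[ 0.06717947  0.02708979]
 [-0.0052706   0.03894516]
 [-0.02284853 -0.08979007]
 [ 0.05087013 -0.09299578]]
yaw -0.1353586976232042 base [0.03095444 0.03301748] len 0.12555889265677658
cap end approx [ 0.00387822 -0.14556591]
[[ 0.06843776  0.03200327]
 [ 0.00224345  0.04249594]
 [-0.01409566 -0.07926945]
 [ 0.05453653 -0.09202475]]
[array([0.06664778, 0.02921331]), array([-0.00631778,  0.03966146])]
((19.223846435546875, -40.122222900390625), (151.3816375732422, 73.69205474853516), 81.8019790649414)
```

```bash
python3 -c "
from h import *
R=toolR(YAW,.3)
print(W((-.05,-.142)))
plan([*W((-.05,-.142)),.20],R,5)
print()
plan([*W((-.05,-.142)),.122],R,5,p0=np.array([*W((-.05,-.142)),.20]),R0=R)
"
```

```text
[ 0.43045514 -0.12178713]
[0.131, 0.388, 0.177] [0.035, 0.014, -0.036]
[0.118, 0.397, 0.167] [0.035, 0.014, -0.036]
[0.105, 0.404, 0.157] [0.035, 0.014, -0.036]
[0.092, 0.411, 0.147] [0.035, 0.014, -0.036]
[0.079, 0.417, 0.137] [0.035, 0.014, -0.036]

[-0.0, -0.058, 0.186] [0.0, 0.0, 0.0]
[-0.0, -0.058, 0.186] [0.0, 0.0, 0.0]
[-0.0, -0.058, 0.186] [0.0, 0.0, 0.0]
[-0.0, -0.058, 0.186] [0.0, 0.0, 0.0]
[-0.0, -0.058, 0.186] [0.0, 0.0, 0.0]
```

```bash
python3 -m crank '[[-1,[0.131,0.388,0.177],[0.035,0.014,-0.036]],[-1,[0.118,0.397,0.167],[0.035,0.014,-0.036]],[-1,[0.105,0.404,0.157],[0.035,0.014,-0.036]],[-1,[0.092,0.411,0.147],[0.035,0.014,-0.036]],[-1,[0.08,0.417,0.137],[0.035,0.014,-0.036]]]'
python3 -c "
from h import *
st();print(S(manip.get_obs()['position']))
plan([*W((-.05,-.142)),.122],toolR(YAW,.3),5)
"
```

```text
clock: 12.3
position: [0.4307, -0.1201, 0.1999]
ee_rot: [0.268, 0.952, 0.143, 0.04]
ft_force: [0.9, -1.0, 0.3]
grip_width: 0.002
t 12.3 p [ 0.4307 -0.1201  0.1999] y [0.498 0.816 0.293] z [ 0.153  0.25  -0.956] F [ 0.85 -1.    0.35] g 0.002 q [ 1.2  -0.01 -0.8   2.   -0.33  1.13  1.56]
[-0.05069572 -0.14039278]
[-0.002, -0.061, 0.185] [-0.001, -0.0, 0.001]
[-0.002, -0.061, 0.185] [-0.001, -0.0, 0.001]
[-0.002, -0.061, 0.185] [-0.001, -0.0, 0.001]
[-0.002, -0.061, 0.185] [-0.001, -0.0, 0.001]
[-0.002, -0.061, 0.185] [-0.001, -0.0, 0.001]
```

```bash
python3 -m crank '[[-1,[0,-0.06,0.185],[0,0,0]],[-1,[0,-0.06,0.185],[0,0,0]],[-1,[0,-0.06,0.185],[0,0,0]],[-1,[0,-0.06,0.185],[0,0,0]],[-1,[0,-0.06,0.185],[0,0,0]]]'
python3 -m crank '[[-1,[-0.1,0,0],[0,0,0]],[-1,[-0.1,0,0],[0,0,0]],[-1,[-0.08,0,0],[0,0,0]],[-1,[-0.08,0,0],[0,0,0]],[-1,[-0.08,0,0],[0,0,0]]]'
python3 -c "
from h import *
st();print(S(manip.get_obs()['position']))
for n in ('scene','wrist'): cv2.imwrite(f'pics/n_{n}.png',manip.camera(n))
a=cv2.imread('pics/n_scene.png')[130:290,200:400]
cv2.imwrite('pics/n_s2.png',cv2.resize(a,None,fx=3.6,fy=3.6,interpolation=0))"
```

```text
clock: 12.8
position: [0.4297, -0.1224, 0.1214]
ee_rot: [0.268, 0.952, 0.143, 0.04]
ft_force: [-0.1, -0.3, 0.1]
grip_width: -0.001
clock: 13.3
position: [0.4602, -0.1418, 0.1221]
ee_rot: [0.268, 0.952, 0.143, 0.04]
ft_force: [-0.0, 0.2, -0.1]
grip_width: 0.0
t 13.3 p [ 0.4602 -0.1418  0.1221] y [0.499 0.815 0.294] z [ 0.154  0.251 -0.956] F [-0.04  0.23 -0.08] g 0.0 q [ 1.13  0.21 -0.79  2.   -0.18  0.94  1.48]
[-0.01414879 -0.14350494]
```

View pics/n_wrist.png

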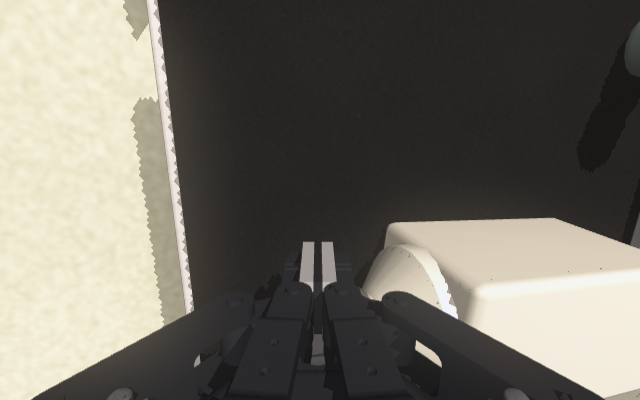

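View pics/n_s2.png

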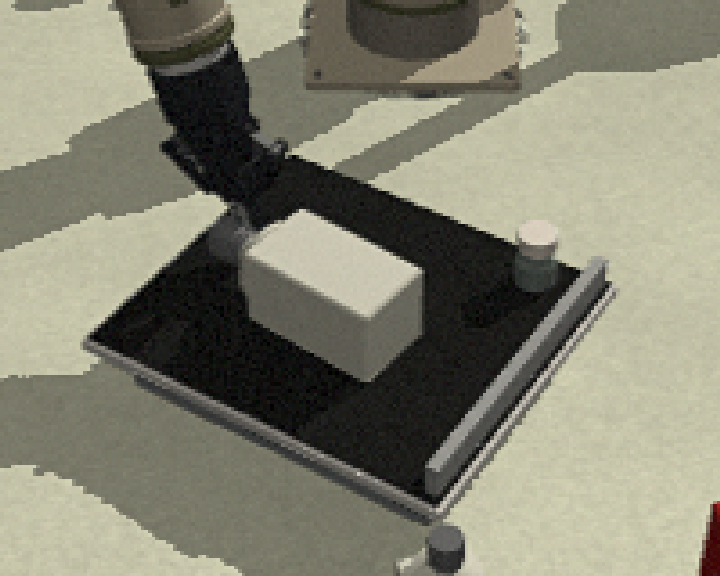

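```bash
python3 -m crank '[[-1,[-0.035,0,0],[0,0,0]],[-1,[-0.035,0,0],[0,0,0]],[-1,[-0.035,0,0],[0,0,0]],[-1,[-0.025,0,0],[0,0,0]],[-1,[0,0,0],[0,0,0]]]'
python3 -c "
from h import *
st();print(S(manip.get_obs()['position']))
for n in ('scene','wrist'): cv2.imwrite(f'pics/o_{n}.png',manip.camera(n))
a=cv2.imread('pics/o_scene.png')[130:290,200:400]
cv2.imwrite('pics/o_s2.png',cv2.resize(a,None,fx=3.6,fy=3.6,interpolation=0))"
```

```text
clock: 13.9
position: [0.4686, -0.1469, 0.1217]
ee_rot: [0.268, 0.952, 0.143, 0.04]
ft_force: [0.1, -0.0, 0.5]
grip_width: 0.0
t 13.9 p [ 0.4686 -0.1469  0.1217] y [0.499 0.815 0.294] z [ 0.153  0.251 -0.956] F [ 0.06 -0.04  0.54] g 0.0 q [ 1.12  0.24 -0.78  1.97 -0.16  0.95  1.47]
[-0.00431742 -0.14348912]
```

View pics/o_wrist.png

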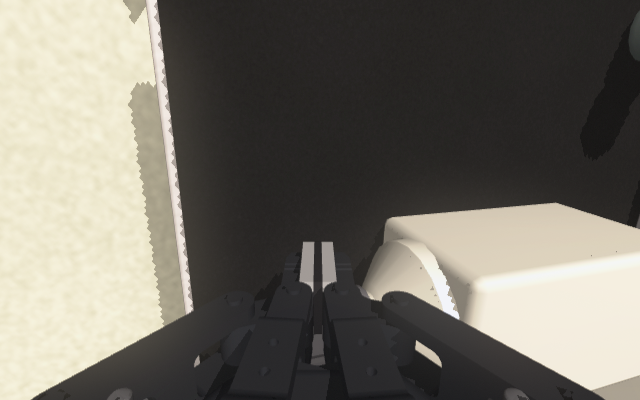

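View pics/o_s2.png

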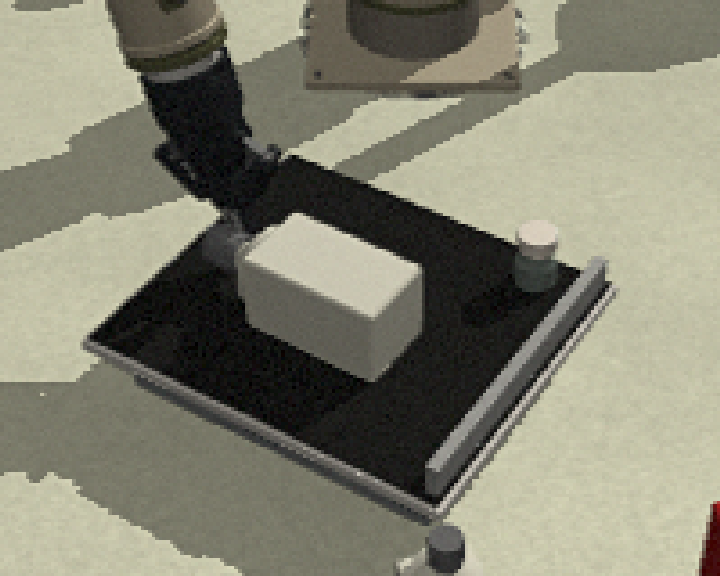

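```bash
cat >> h.py <<'E'
def ms(pts,z=.151,ox=200,oy=130,f=3.6):
    d=np.array([S(onz('scene',(ox+p[0]/f-.36,oy+p[1]/f-.36),z)) for p in pts])
    a=(d[2]+d[3]-d[0]-d[1])/2;b=(d[0]+d[3]-d[1]-d[2])/2
    print(np.round(d,4).tolist(),'base',(d[0]+d[1])/2,'len',np.linalg.norm(a),'yaw',np.arctan2(a[0],-a[1]),np.arctan2(b[1],b[0]))
E
python3 -c "
from h import *
ms([(365,316),(421,272),(307,209),(246,250)])
ms([(373,317),(421,268),(294,214),(237,260)])"
```

```text
[[0.0684, 0.032], [0.0022, 0.0425], [-0.0141, -0.0793], [0.0545, -0.092]] base [0.03534061 0.03724961] len 0.12382334175869096 yaw -0.12241633488747415 -0.17074971766290403
[[0.0661, 0.0379], [-0.0018, 0.04], [-0.0031, -0.0848], [0.0682, -0.091]] base [0.03214355 0.03894973] len 0.12685076222073047 yaw 0.003278418245069419 -0.05978208837195802
```

```bash
python3 -m crank '[[-1,[0.15,0,0],[0,0,0]],[-1,[0.175,0,0],[0,0,0]],[-1,[0,-0.232,-0.124],[0,0,0]],[-1,[0,-0.232,-0.124],[0,0,0]],[-1,[0,-0.232,-0.124],[0,0,0]]]'
python3 -m crank '[[-1,[-0.2,0,0],[0,0,0]],[-1,[-0.2,0,0],[0,0,0]],[-1,[-0.2,0,0],[0,0,0]],[-1,[-0.11,0,0],[0,0,0]],[-1,[0,0,0],[0,0,0]]]'
python3 -c "
from h import *
st();print(S(manip.get_obs()['position']))
for n in ('scene','top','wrist'): cv2.imwrite(f'pics/p_{n}.png',manip.camera(n))
a=cv2.imread('pics/p_scene.png')[130:290,200:400]
cv2.imwrite('pics/p_s2.png',cv2.resize(a,None,fx=3.6,fy=3.6,interpolation=0))
print(S(manip.get_obs()['position']))"
```

```text
clock: 14.5
position: [0.4127, -0.186, 0.1339]
ee_rot: [0.268, 0.952, 0.143, 0.04]
ft_force: [0.4, -0.9, -1.4]
grip_width: -0.002
clock: 15.0
position: [0.4625, -0.2155, 0.1337]
ee_rot: [0.268, 0.952, 0.144, 0.04]
ft_force: [-0.8, 0.1, -0.9]
grip_width: -0.003
t 15.0 p [ 0.4625 -0.2155  0.1337] y [0.499 0.815 0.295] z [ 0.153  0.252 -0.956] F [-0.79  0.06 -0.91] g -0.003 q [ 1.18  0.28 -0.73  1.89 -0.13  1.02  1.56]
[ 0.0263228  -0.20517295]
[ 0.02536429 -0.20528669]
```

View pics/p_wrist.png

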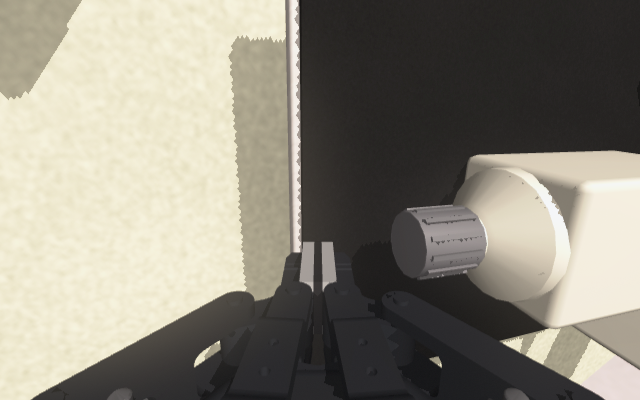

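View pics/p_s2.png

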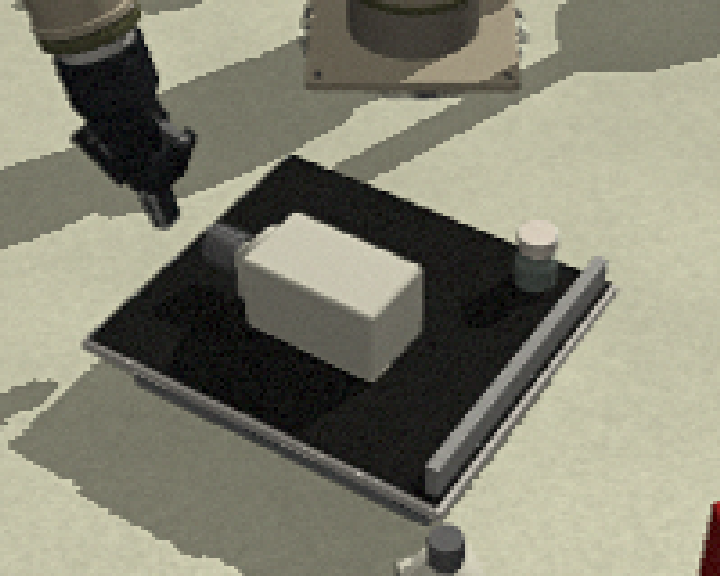

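```bash
cat >> h.py <<'E'
def wr(uv,z):
    I=manip.camera_info('wrist');o=manip.get_obs();R=Rt.from_quat(o['ee_rot']).as_matrix();M=np.array(I['mount'])
    d=R@(M[:3,:3]@np.linalg.inv(np.array(I['K']))@np.array([*uv,1.]));c=o['position']+R@M[:3,3];return c+d*(z-c[2])/d[2]
E
python3 -c "
from h import *
print('wrist cap end',S(wr((408,243),.113)))
print(body('pics/p_top.png'))
a=cv2.imread('pics/p_top.png')[145:310,265:445]
cv2.imwrite('pics/p_t2.png',cv2.resize(a,None,fx=3.6,fy=3.6,interpolation=0))"
```

```text
wrist cap end [ 0.02254622 -0.1515224 ]
((23.679931640625, -38.78331756591797), (150.69918823242188, 74.14794158935547), 88.48201751708984)
```

View pics/p_t2.png

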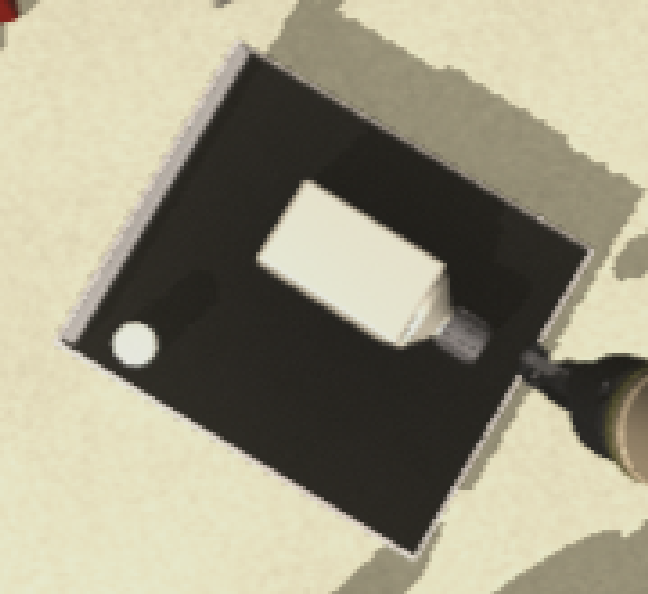

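```bash
python3 -m crank '[[-1,[0.02,0.086,0.027],[0,0,0]],[-1,[0,0.086,0.027],[0,0,0]],[-1,[0,0.086,0.027],[0,0,0]],[-1,[0,0.086,0.027],[0,0,0]],[-1,[0,0.05,0.016],[0,0,0]]]'
python3 -m crank '[[-1,[0,0.03,0.009],[0,0,0]],[-1,[0,0.05,0.016],[0,0,0]],[-1,[0,0.05,0.016],[0,0,0]],[-1,[0,0.06,0.018],[0,0,0]],[-1,[0,0.06,0.018],[0,0,0]]]'
python3 -m crank '[[-1,[0,0.06,0.018],[0,0,0]],[-1,[0,0.06,0.018],[0,0,0]],[-1,[0,0.06,0.018],[0,0,0]],[-1,[0,0.06,0.018],[0,0,0]],[-1,[0,0.06,0.018],[0,0,0]]]'
python3 -c "
from h import *
st();
for n in ('scene','top','wrist'): cv2.imwrite(f'pics/q_{n}.png',manip.camera(n))
a=cv2.imread('pics/q_scene.png')[130:290,200:400]
cv2.imwrite('pics/q_s2.png',cv2.resize(a,None,fx=3.6,fy=3.6,interpolation=0))
print(S(manip.get_obs()['position']))"
```

```text
clock: 15.65
position: [0.4787, -0.1857, 0.1336]
ee_rot: [0.268, 0.952, 0.143, 0.04]
ft_force: [-0.7, 0.8, -0.5]
grip_width: -0.003
clock: 16.15
position: [0.4893, -0.1687, 0.1335]
ee_rot: [0.268, 0.952, 0.143, 0.04]
ft_force: [-0.5, -1.5, -0.0]
grip_width: 0.006
clock: 16.65
position: [0.5024, -0.1471, 0.1336]
ee_rot: [0.268, 0.952, 0.143, 0.04]
ft_force: [-0.5, -1.5, -0.5]
grip_width: -0.003
t 16.65 p [ 0.5024 -0.1471  0.1336] y [0.499 0.815 0.294] z [ 0.153  0.251 -0.956] F [-0.46 -1.46 -0.47] g -0.003 q [ 1.06  0.29 -0.77  1.89 -0.11  0.97  1.4 ]
[ 0.02453649 -0.12584242]
```

View pics/q_wrist.png

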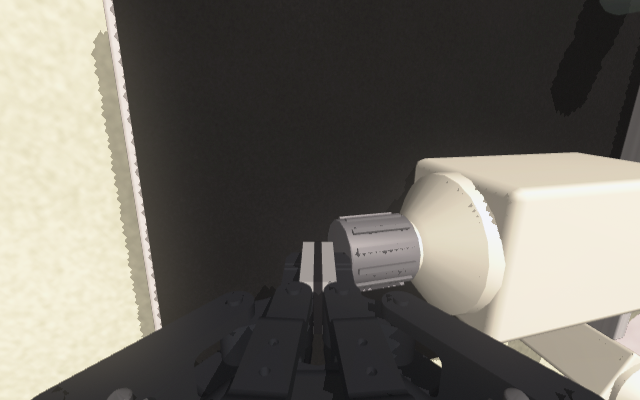

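View pics/q_s2.png

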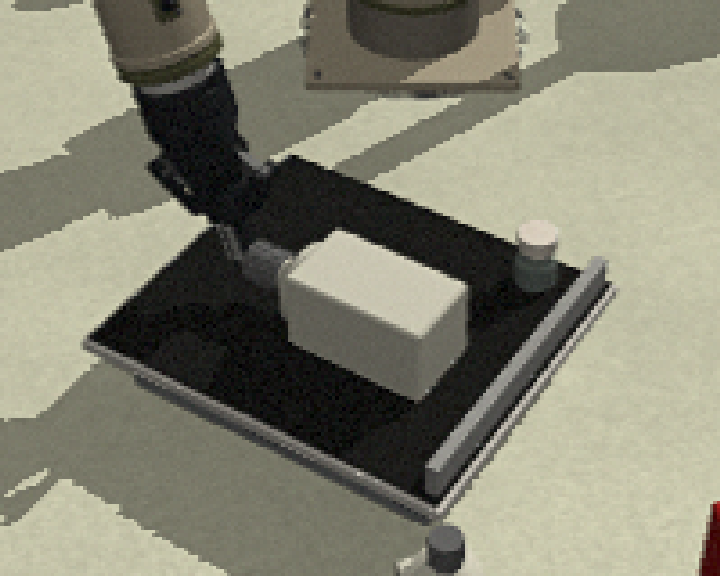

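```bash
python3 -c "
from h import *
ms([(418,336),(467,285),(341,230),(280,281)])"
python3 -m crank '[[-1,[0,0.06,0.018],[0,0,0]],[-1,[0,0.06,0.018],[0,0,0]],[-1,[0,0.06,0.018],[0,0,0]],[-1,[0,0.06,0.018],[0,0,0]],[-1,[0,0.06,0.018],[0,0,0]]]'
python3 -c "
from h import *
st();
cv2.imwrite(f'pics/r_scene.png',manip.camera('scene'))
a=cv2.imread('pics/r_scene.png')[130:290,200:400]
cv2.imwrite('pics/r_s2.png',cv2.resize(a,None,fx=3.6,fy=3.6,interpolation=0))
print(S(manip.get_obs()['position']))"
```

```text
[[0.0656, 0.0786], [-0.004, 0.0816], [-0.0068, -0.0403], [0.0704, -0.0472]] base [0.03080734 0.0800901 ] len 0.12386330266231513 yaw 0.00807623727516608 -0.06695206600307899
clock: 17.3
position: [0.5155, -0.1257, 0.1338]
ee_rot: [0.268, 0.952, 0.143, 0.04]
ft_force: [-0.2, -1.0, -0.1]
grip_width: -0.003
t 17.3 p [ 0.5155 -0.1257  0.1338] y [0.499 0.815 0.294] z [ 0.153  0.251 -0.956] F [-0.2  -1.05 -0.06] g -0.003 q [ 1.02  0.3  -0.78  1.88 -0.1   0.96  1.34]
[ 0.02438696 -0.09991309]
```

View pics/r_s2.png

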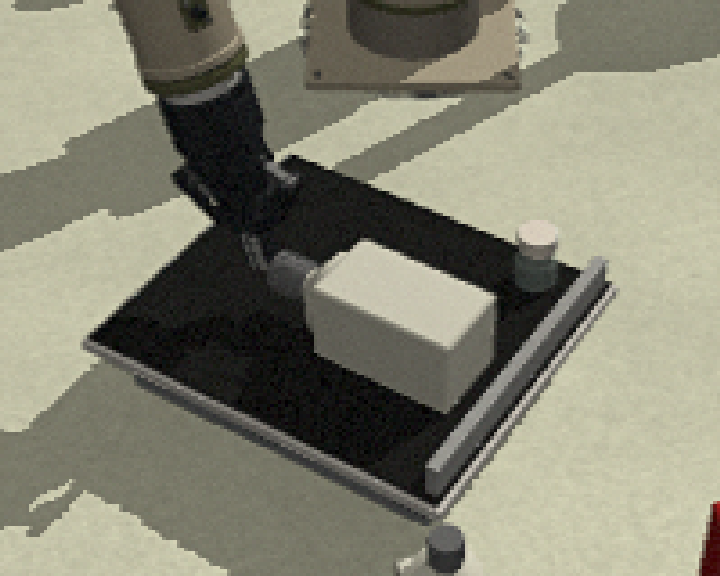

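```bash
python3 -m crank '[[-1,[0,0.05,0.015],[0,0,0]],[-1,[0,0.05,0.015],[0,0,0]],[-1,[0,0.05,0.015],[0,0,0]],[-1,[0,0.04,0.012],[0,0,0]],[-1,[0,0.03,0.009],[0,0,0]]]'
python3 -m crank '[[-1,[0,0.015,0.005],[0,0,0]],[-1,[0,0.015,0.005],[0,0,0]],[-1,[0,0.015,0.005],[0,0,0]],[-1,[0,0.015,0.005],[0,0,0]],[-1,[0,0,0],[0,0,0]]]'
python3 -c "
from h import *
st();
cv2.imwrite(f'pics/s_scene.png',manip.camera('scene'))
a=cv2.imread('pics/s_scene.png')[170:290,250:400]
cv2.imwrite('pics/s_s2.png',cv2.resize(a,None,fx=4.8,fy=4.8,interpolation=0))
print(S(manip.get_obs()['position']))"
```

```text
clock: 17.85
position: [0.525, -0.1101, 0.134]
ee_rot: [0.268, 0.952, 0.143, 0.04]
ft_force: [-0.9, -0.9, 0.2]
grip_width: 0.002
clock: 18.35
position: [0.5276, -0.106, 0.1339]
ee_rot: [0.268, 0.952, 0.143, 0.04]
ft_force: [0.1, -0.6, -0.4]
grip_width: -0.003
t 18.35 p [ 0.5276 -0.106   0.1339] y [0.499 0.815 0.294] z [ 0.153  0.251 -0.956] F [ 0.05 -0.58 -0.39] g -0.003 q [ 0.98  0.31 -0.78  1.87 -0.08  0.95  1.29]
[ 0.02460541 -0.07778214]
```

View pics/s_s2.png

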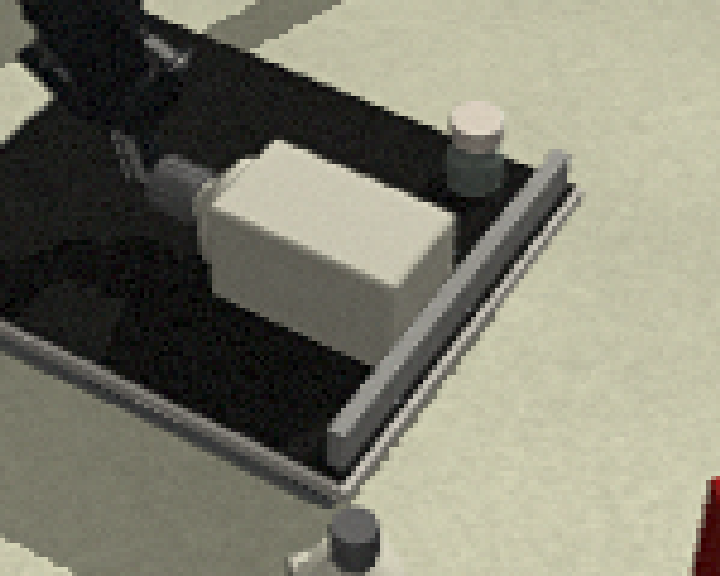

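Nearly there. The small steps continue, and I stop when the force rises.

```bash
python3 -m crank '[[-1,[0,0.015,0.005],[0,0,0]],[-1,[0,0.015,0.005],[0,0,0]],[-1,[0,0.015,0.005],[0,0,0]],[-1,[0,0,0],[0,0,0]],[-1,[0,0,0],[0,0,0]]]'
python3 -c "
from h import *
st();print(S(manip.get_obs()['position']))"
```

```text
clock: 18.9
position: [0.5289, -0.1053, 0.1339]
ee_rot: [0.269, 0.952, 0.142, 0.04]
ft_force: [-7.0, -8.2, 7.7]
grip_width: 0.004
t 18.9 p [ 0.5289 -0.1053  0.1339] y [0.501 0.815 0.292] z [ 0.153  0.248 -0.957] F [-6.99 -8.23  7.74] g 0.004 q [ 0.97  0.31 -0.78  1.87 -0.08  0.95  1.28]
[ 0.02530853 -0.0765391 ]
```

```bash
python3 -m crank '[[-1,[0,-0.03,-0.009],[0,0,0]],[-1,[0,-0.1,-0.03],[0,0,0]],[-1,[0,-0.3,-0.1],[0,0,0]],[-1,[0,-0.4,-0.12],[0,0,0]],[-1,[0,-0.3,-0.3],[0,0,0]]]'
python3 -m crank '[[-1,[0,-0.3,-0.4],[0,0,0]],[-1,[0,-0.3,-0.4],[0,0,0]],[-1,[0,-0.3,-0.4],[0,0,0]],[-1,[0,0,-0.2],[0,0,0]],[-1,[0,0,0],[0,0,0]]]'
python3 -c "
from h import *
st();
for n in ('scene','top'): cv2.imwrite(f'pics/t_{n}.png',manip.camera(n))
a=cv2.imread('pics/t_scene.png')[170:290,250:400]
cv2.imwrite('pics/t_s2.png',cv2.resize(a,None,fx=4.8,fy=4.8,interpolation=0))
a=cv2.imread('pics/t_top.png')[145:310,265:445]
cv2.imwrite('pics/t_t2.png',cv2.resize(a,None,fx=3.6,fy=3.6,interpolation=0))
print(body('pics/t_top.png'))"
```

```text
clock: 19.4
position: [0.4756, -0.1882, 0.1485]
ee_rot: [0.268, 0.952, 0.144, 0.039]
ft_force: [0.6, 0.1, -0.2]
grip_width: -0.001
clock: 19.9
position: [0.4245, -0.2764, 0.2375]
ee_rot: [0.269, 0.952, 0.142, 0.042]
ft_force: [0.7, 0.5, -0.5]
grip_width: 0.0
t 19.9 p [ 0.4245 -0.2764  0.2375] y [0.5   0.814 0.294] z [ 0.156  0.249 -0.956] F [ 0.7   0.51 -0.47] g 0.0 q [ 1.31  0.18 -0.7   1.76 -0.19  1.27  1.7 ]
((21.806690216064453, 50.27127456665039), (152.2278289794922, 73.9156494140625), 89.53553771972656)
```

View pics/t_s2.png

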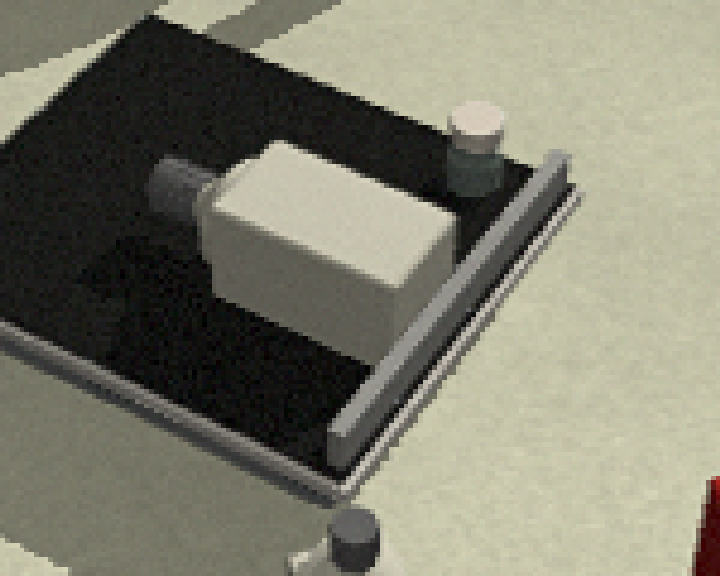

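View pics/t_t2.png

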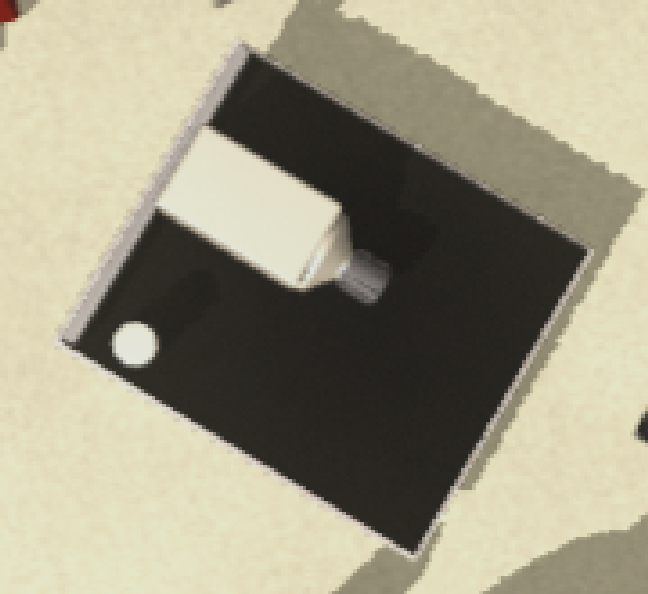

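View pics/t_scene.png

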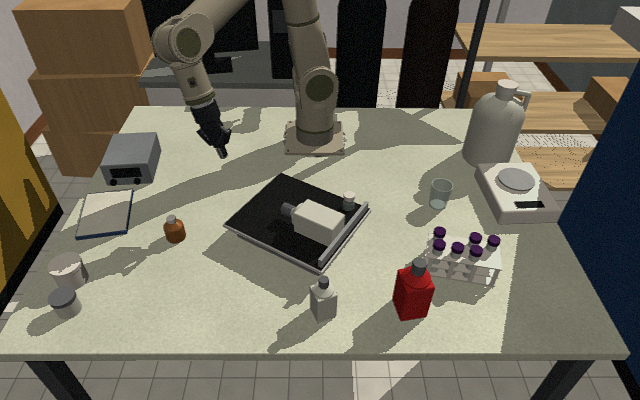

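The bottle lies flat with its base against the bar. It is square to within 0.01 rad, and no dark gap shows along the bar from (157,207) to (207,126) in the top crop. The jar and the bench items have not moved, and the arm is clear.

```bash
python3 -c "
from workcell import manip
print(manip.hand_in())"
```

```text
the job is handed in; nothing more can be done
None
```

The bottle is lying on its side on the mat with its base against the stop bar and its cap pointing away from the bar. I handed the job in at about 20 s of the 69 s; no verdict is reported.

- **Tipping:** I held the open fingers loosely around the cap and tipped the bottle away from the bar at about 0.2–0.4 rad/s. Once it passed the balance point, the lower finger caught it and let it down flat.
- **Pushing:** With the fingers shut, I nudged the side of the cap to turn the bottle square. I then pushed on the end of the cap until the base met the bar. The force rose to about 13 N there, well under 35 N, and I backed off.
- **Last checks:**
  - The top view puts the axis within 0.01 rad of square to the bar, with no visible gap at the bar.
  - The top-view outline puts the base at y ≈ 126 mm, against a target of 122–134 mm.
  - By eye, the jar, flask, beaker and rack had not moved, and the arm was clear of everything.
- **Disagreements:** Mid-push, the scene camera put the base about 3 mm further along than the top camera. Its two readings of the bottle's angle also differed, by up to about 0.07 rad. I relied on the top view and the contact force at the bar. Nothing failed.

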